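# Fetch the V-block from under the riser with the reacher

## Robot

A 7-joint arm with a two-finger parallel gripper is mounted at the origin on a cart in front of the work surface, level with it; the furniture and walls round the work are solid. World frame = base frame: x ahead of the robot, y to its left, z up, the work surface at z = 0. Lengths are in mm, angles in rad, forces in N, time in s.
With the tool pointing down it reaches from about 425 to 875 mm from the base axis. Payload 9.9 kg.
Tool frame: the origin (TCP) lies between the finger pads; the fingertips stand 22 mm ahead of it and the grasp point (between the pads) lies 3 mm ahead of it; z points along the fingers, y is the line along which they close (so a half turn about z gives the same grasp; the last joint's range is limited). The gripper opens to 85 mm and grips with 20 to 120 N. Pads are 22 mm wide; open, the fingers measure 114 mm over their backs; the gripper's body (76 mm by 85 mm) begins 54 mm behind the grasp point. The pads swing forward as they close: fully open they stand 13 mm farther back than shut.
Start: joints at [-1.331, 0.576, 0.025, 1.437, -0.015, 1.129, -0.057], TCP at [214.758, 639.928, 223.389] pointing down, gripper open.
Joint ranges: [-2.76, 2.76], [-0.34, 2.15], [-1.52, 1.57], [0.19, 2.46], [-1.09, 4.23], [0.17, 1.99], [-2.82, 2.82]. Speed limits (rad/s): [2.22, 2.22, 3.01, 3.01, 3.14, 3.14, 3.14].

## Interface

Orientations are given as a unit quaternion [w, x, y, z].
In Python, from cell import r, camera, models gives the robot as it stands.
- The arm moves only by the tool jog_arm, never from a script. Its argument "commands" is a list of rows, each an object with "hand": the opening in per cent of the stroke, from 0 (shut) to 100 (fully open); "dp": the shift along the tool's x, y, z in units of 0.2 m (1.0 is 0.2 m), a list of three; "rot": the turn, a rotation vector about the tool's x, y, z in units of 45 degrees (1.0 is 45 degrees), a list of three. In form: [{"hand": hand, "dp": [dx, dy, dz], "rot": [rx, ry, rz]}, ...]. A call has 1 to 20 rows; each row shifts and turns the commanded pose from where the row before left it, along the tool's axes as they then stand; what a row does not reach is not made up. A row lasts 1/12 s, in which the tool goes at most 41.7 mm and 7.16 degrees, less where a joint would pass 70% of its speed; a pose out of reach is approached as far as the arm can. A call with a number of a shift or a turn outside -1 to 1 is refused whole. A call with a gripper value outside its range is refused whole. The fingers move at their own pace and stop on an object; "newtons" is the grip in N (left out, the last holds). Time passes only in rows, so rows that do not move let the fingers close. It gives the time, the measured TCP pose, the force, the opening and the grip force at its end, in the units of the state.
- r.get_obs(): the state, without advancing time (a new reading comes with each control period).
- camera(name): name is "scene" or "top"; returns a dict with "frame" (420x560x3 uint8, red, green, blue), "mtx" (3x3 intrinsics, pixels), "k1" (the pictures are not rectified: a ray, as slopes to the right and down, at radius r is drawn at 1 + k1 r^2 times it, then the intrinsics apply), "R" (3x3) and "t" (3): a world point X has camera coordinates R X + t. Camera axes: x right, y down, z forward; pixel columns grow to the right and rows downward; lengths in mm; the calibration is good to about 2 mm. A picture is of the moment at which its call begins. There is no depth.
- r.hand_in(): hands the job in; it is judged then, once.
Trained networks look in a picture, given as the dict that the camera call returned (one of the last four; its "shot" number tells which), for a name from the list of things; names that differ only in an ending like _2 or _b are one class to them, and where a whole thing is asked for, a point or a joint stands for the part that bears it (a point fixed in the world has none). Each returns a list of dicts, best first, with "p" (0 to 1); they miss things now and then, are a little off and sometimes report something else, mostly with a low value. They report only what shows in the picture. A call takes as long as a camera call.
- models.search_frame(picture, target): "xy" ([column, row] in pixels, amid what is visible of it).
- models.masks_of(picture, target): "mask" (420x560 bool, what is visible of it) and "xy" ([column, row] in pixels, amid what is visible of it).
- models.tip_of(picture, target): "xy" ([column, row] in pixels: a listed point, or the origin of a listed thing).
The state is a dict: "t": time; "joints": joint angles; "joint_vel": joint speeds; "tau": joint torques, N m; "tcp_pos": TCP position; "ee_rot": TCP orientation; "force": force on the tool from outside, world axes, zero at the start; "ft_torque": the same for the moment, N m; "gripper_width": opening from 0.0 (shut) to 1.0 (fully open); "grasp_force": force on a finger pad.
Only numpy, scipy, OpenCV 4.12 (cv2) and the standard library are available. Lean on these libraries where they do the work, as an engineer would, in place of code of your own. Each camera call takes 0.05 s, during which the arm holds its last target. There are 200 camera calls.

## Task

A steel V-block has slid under the low bench riser, where a hand does not fit. Take the squeeze-handled reacher, slide its jaws in over the block, squeeze the trigger just firmly enough that both jaws hold the block (the light jaws must not be overloaded) and draw the block out through the open front until all of it is clear of the riser. Then let the jaws spring open and leave block and reacher lying on the worktop; touch the block only with the reacher and disturb nothing else.

Things in the scene. Friction and masses are not known exactly. Their poses are not given: they have to be found in the camera images.
- riser: Low fixed bench riser: clear sheet 120 deep x 190 wide x 6 mm on a 52 mm high aluminium frame (top 58 mm; small nut and hex key fixed on it). Origin: middle of its footprint, on the worktop. Own -x = open front (edge at x -60 mm, facing roughly world +y), back wall's inner face at x +54 mm. 12 x 10 mm legs at the two front corners only, 170 mm clear between them; sides open.
- v_block_centre (a point): Centre, half-way up, of the loose grey steel V-block under the riser: 42 mm along its x, 45 mm along its y, 38 mm high, V-groove on top, about 0.5 kg. At the start its y axis lies roughly along the riser's x, so the jaws grip its two flat faces that look to its own +x and -x.
- v_block: The same V-block; origin at the centre of its underside, same axes, z up.
- reacher: Loose reacher (0.34 kg) lying on its flat sole, on which it may be slid. Origin: underside, below the middle of the squeeze grip; +x along the tool to the jaws, z up. Neck tube, then a cross head (x 90 to 104 mm, 92 mm wide, 25 mm high, steel slide to 33 mm above it), then two jaws to x 156 mm, outer faces at y +-46 mm (screw heads +-49), 33 mm high.
- reacher_grip (a point): Middle of the squeeze grip, 26 mm above the sole, axes as the reacher's. Fixed black handle plate: outer face y -31 mm, x -47 to +37, z -20 to +20 mm from here. Grey trigger plate: outer face y +31 mm when free, x -37 to +25, z -16 to +20 mm. Grip both from above across y (62 mm). Pressing them together closes the jaws, about evenly towards the line midway between the two plates.
- reacher_jaws (a point): Midway between the two open jaws, 135 mm ahead of the grip, 17 mm above the sole, axes as the reacher's; fixed to the tool body. Rubber pads 34 mm long (x +-17 mm), 22 mm high. They are set on adjusting screws differently each time: their open gap is anything from 56 to 68 mm and is not measured, so where they bite must be felt (trigger force rises steeply, the slide stops).
- slider (a joint): Closing of the jaws, m: 0 open, at most 0.030; the jaw gap shrinks by just this. Return spring: 4 N at 0, +0.16 N per mm. The trigger plate drives the slide through a stiff spring of 6 N per mm, so trigger force = return spring force + squeeze of the jaws on the block, and the trigger plate travels further than the slide by trigger force / (6 N per mm).
- jaw_l: Moving jaw on the reacher's +y side with its pad, driven by the trigger; frame at the reacher's origin, sliding to the reacher's -y with the closing. 6 to 12 N of squeeze holds the block well; above 18 N the jaw is overloaded.
- jaw_r: Fixed jaw on the reacher's -y side with its pad (part of the tool body); frame at the reacher's origin; same load limit.
- collet: Bystander: small steel collet standing on the worktop, 26 mm across, 31 mm high; leave alone. Origin at its underside.
- oil_bottle: Bystander: small oil bottle, 46 mm across, 146 mm high; leave alone. Origin at its underside.
- hub: Bystander: turned wheel hub, 52 mm across, 19 mm high; leave alone. Origin at its underside.

How it is judged (in metres and radians):
On the way, in this order (a step that is already met when the one before it is completed fails the run):
1. both jaws of the reacher hold the V-block (at least 4 N each) while it is still under the riser (contact force between each of jaw_l, jaw_r and v_block above 4 N and x of v_block_centre in the frame of riser above -0.04 m), for 0.2 s.
2. the V-block, held in the jaws, has been drawn out through the front of the riser (x of v_block_centre in the frame of riser below -0.09 m and contact force between each of jaw_l, jaw_r and v_block above 1.5 N and y of v_block_centre in the frame of riser between -0.1 and 0.1 m), for 0.1 s.
At the end, for the whole second after the job is handed in: The V-block stands upright and still on the worktop in front of the riser, its centre at least 90 mm and at most 300 mm in front of the riser's centre (so all of it is clear of the front edge); the reacher lies flat and still on the worktop with its jaws sprung open (closing under 3 mm) (x of v_block_centre in the frame of riser between -0.3 and -0.09 m and height (world z) of v_block_centre between 0.014 and 0.024 m and angle between each of v_block, reacher's own z axis and vertical below 0.1 rad and linear speed of each of v_block, reacher below 0.01 m/s and value of joint slider below 0.003 m and height (world z) of reacher between -0.005 and 0.006 m); the robot touches nothing.
It fails at once if a jaw squeezes or shoves the V-block with more than 18 N (contact force between any of jaw_l, jaw_r and v_block above 18 N).
It fails at once if the robot itself touches the V-block (contact force between any of the fingers, the arm and v_block above 1 N).
It fails at once if the riser is struck or pressed with more than 20 N (contact force between any of reacher, v_block, the fingers, the arm and riser above 20 N).
It fails at once if the V-block is tipped over (angle between v_block's own z axis and vertical above 0.5 rad).
It fails at once if the collet, the oil bottle or the hub is shifted by more than 15 mm (distance of any of collet, oil_bottle, hub from where it was at the start of the episode above 0.015 m).
It also fails if it takes over 70 s, if anything falls off the work surface, if the arm or the gripper's body presses on something with over 40 N, if the wrist force passes 120 N, or if a joint passes its speed limit or range.

## Working session

There is one attempt and no reset: what is moved stays moved. The work goes in short steps, Python scripts to look and compute and a tool call to move; the robot and the scene stay as the last step left them, time stands still between calls to the robot, and variables do not carry over. Pictures are saved under pics/ and viewed, at most 10 in all, crops included, and the job is handed in when it is done.

Besides the shell and the picture viewer there is one more tool, called after "Call:" as a command line: name --argument value ..., lists and objects as JSON in quotes. jog_arm: Moves the arm, as the interface text tells. Its arguments: {"type":"object","properties":{"commands":{"type":"array","items":{"type":"object","properties":{"hand":{"type":"number"},"dp":{"type":"array","items":{"type":"number","minimum":-1,"maximum":1}},"rot":{"type":"array","items":{"type":"number","minimum":-1,"maximum":1}}}}},"newtons":{"type":"number"}},"required":["commands"]}

```bash
mkdir -p pics; cat > h.py <<'E'
import numpy as np, cv2
from cell import r, camera, models
def ray(c,xy):
    m=c["mtx"]; d=np.array([(xy[0]-m[0][2])/m[0][0],(xy[1]-m[1][2])/m[1][1]])
    u=d.copy()
    for _ in range(20): u=d/(1+c["k1"]*(u@u))
    R=np.array(c["R"]);t=np.array(c["t"])
    return -R.T@t, R.T@np.array([u[0],u[1],1])
def at(c,xy,z):
    o,d=ray(c,xy); return o+d*(z-o[2])/d[2]
def px(c,X):
    p=np.array(c["R"])@np.array(X)+np.array(c["t"]); u=p[:2]/p[2]; u=u*(1+c["k1"]*(u@u)); m=c["mtx"]
    return np.array([m[0][0]*u[0]+m[0][2],m[1][1]*u[1]+m[1][2]])
E
python3 - <<'E'
from h import *
for n in("scene","top"):
    c=camera(n); cv2.imwrite(f"pics/{n}1.png",c["frame"][:,:,::-1])
    o=ray(c,(280,210)); print(n,o[0].round(),o[1].round(2))
    for k,z in dict(riser=0,v_block_centre=19,v_block=0,reacher=0,reacher_grip=26,reacher_jaws=17,collet=0,oil_bottle=0,hub=0).items():
        for q in models.tip_of(c,k)[:2]: print(k,round(q["p"],2),np.round(q["xy"],1),at(c,q["xy"],z).round(1))
print(r.get_obs())
E
```

```text
scene [ 253. 1049.  478.] [ 0.32 -0.79 -0.52]
riser 0.82 [329.6 187.9] [478.5 181.7   0. ]
v_block_centre 0.74 [210.9 267. ] [577.6 564.5  19. ]
v_block_centre 0.46 [333.3 177.6] [475.8 163.4  19. ]
v_block 0.62 [333.4 183.8] [475.8 158.4   0. ]
reacher 0.97 [286.8 258.5] [474.7 471.2  -0. ]
reacher_grip 0.97 [284.8 243.2] [482.2 462.   26. ]
collet 0.76 [213.4 267.5] [586.1 544.1   0. ]
collet 0.25 [202.3 218.2] [689.6 409.2   0. ]
oil_bottle 0.64 [205.7 219.6] [680.1 411.3   0. ]
hub 0.85 [210.2 237.2] [638.8 464.1   0. ]
hub 0.65 [205.5 217.3] [685.1 403.6   0. ]
top [395. 364. 904.] [ 0.23  0.01 -0.97]
riser 0.91 [359.5 271. ] [479.9 187.1   0. ]
riser 0.3 [268.5 174.9] [690.9 402.7   0. ]
reacher 0.78 [234.1 265.2] [476.8 465.7   0. ]
reacher_jaws 0.57 [296.7 276.4] [459.2 326.5  17. ]
collet 0.42 [203.5 215.9] [584.4 544.8   0. ]
oil_bottle 0.8 [268.9 176.3] [687.6 401.5   0. ]
hub 0.6 [242.8 195.7] [637.3 458.7   0. ]
{'t': 1.0, 'joints': array([-1.33077734,  0.57568725,  0.02484686,  1.43708605, -0.01498403,
        1.12898355, -0.05650012]), 'joint_vel': array([ 4.66405728e-05, -9.52986679e-04,  1.99995617e-04,  1.39159434e-03,
        1.36143131e-03, -2.52446013e-04, -4.36843775e-04]), 'tau': array([ 7.71548403e-04, -7.65522480e+01,  2.24916860e+00, -2.86294949e+01,
        1.54256495e-02,  2.90118493e-03,  3.50157484e-05]), 'tcp_pos': array([214.7516686 , 639.94441907, 223.40114933]), 'ee_rot': array([-8.55878601e-06,  1.61178528e-01,  9.86925267e-01,  1.09839042e-05]), 'force': array([ 0.52103573,  0.51297952, -0.26138727]), 'ft_torque': array([-0.02276336, -0.00833196,  0.03958362]), 'grasp_force': 0.0, 'gripper_width': 1.0007055675828538}
```

View pics/scene1.png

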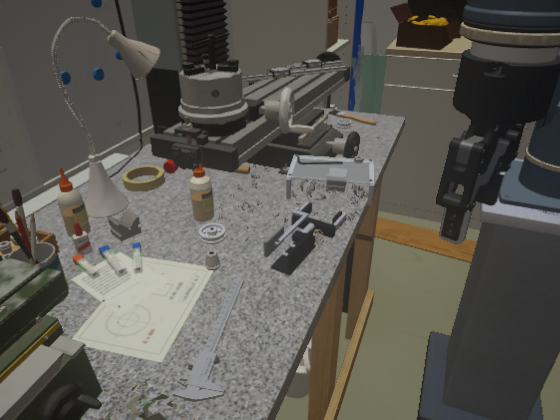

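View pics/top1.png

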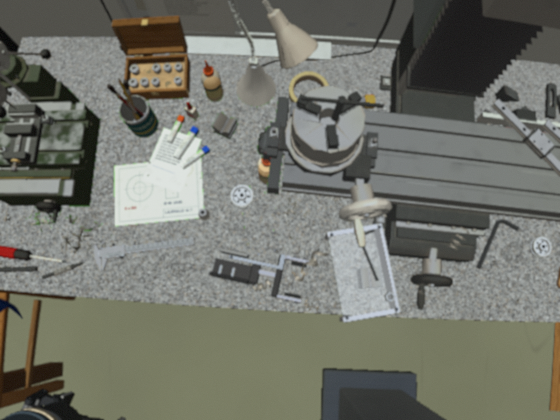

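Scene: the reacher lies around (290,240) and the riser at (330,170), with the V-block showing through the clear sheet at about (337,182). Top: the reacher runs from (215,270) to (305,280), the riser spans (330-397, 225-320), and the block is near (367,277). I'll enlarge the top view and get masks.

```bash
python3 - <<'E'
from h import *
c=camera("top"); f=c["frame"][215:330,200:410,::-1]
s=camera("scene"); g=s["frame"][140:280,250:385,::-1]
a=cv2.resize(f,None,fx=3.8,fy=3.8,interpolation=cv2.INTER_CUBIC); cv2.imwrite("pics/top2.png",a)
cv2.imwrite("pics/sc2.png",cv2.resize(g,None,fx=4.2,fy=4.2,interpolation=cv2.INTER_CUBIC))
for n,cc in(("top",c),("scene",s)):
  for k,z in dict(v_block=38,riser=58,jaw_l=33,jaw_r=33,reacher=26,reacher_grip=46).items():
    for q in models.masks_of(cc,k)[:1]:
      m=q["mask"].astype(np.uint8); R=cv2.minAreaRect(cv2.findNonZero(m)); b=cv2.boxPoints(R)
      print(n,k,round(q["p"],2),m.sum(),b.round(1).tolist(),[at(cc,p,z)[:2].round(0).tolist() for p in b])
  for k,z in dict(v_block_centre=19,v_block=0,reacher=0,reacher_grip=26,reacher_jaws=17,riser=0).items():
    for q in models.tip_of(cc,k)[:2]: print(n,k,round(q["p"],2),np.round(q["xy"],1),at(cc,q["xy"],z).round(1))
E
```

```text
top v_block 0.21 498 [[218.5, 261.0], [220.1999969482422, 247.6999969482422], [304.6000061035156, 258.0], [303.0, 271.3999938964844]] [[480.0, 495.0], [509.0, 494.0], [497.0, 312.0], [469.0, 315.0]]
top riser 0.9 5033 [[323.79998779296875, 232.3000030517578], [384.29998779296875, 221.8000030517578], [399.8999938964844, 312.29998779296875], [339.5, 322.70001220703125]] [[552.0, 275.0], [582.0, 147.0], [394.0, 113.0], [368.0, 237.0]]
top jaw_l 0.62 139 [[284.6000061035156, 264.1000061035156], [286.29998779296875, 255.3000030517578], [305.3999938964844, 259.1000061035156], [303.6000061035156, 267.8999938964844]] [[483.0, 354.0], [502.0, 352.0], [496.0, 310.0], [477.0, 313.0]]
top jaw_r 0.62 139 [[284.6000061035156, 264.1000061035156], [286.29998779296875, 255.3000030517578], [305.3999938964844, 259.1000061035156], [303.6000061035156, 267.8999938964844]] [[483.0, 354.0], [502.0, 352.0], [496.0, 310.0], [477.0, 313.0]]
top reacher 0.91 2005 [[206.60000610351562, 275.6000061035156], [219.6999969482422, 232.8000030517578], [311.8999938964844, 261.20001220703125], [298.79998779296875, 303.89
[... 1596 characters left out ...]
0, 493.0], [487.0, 229.0], [390.0, 344.0], [449.0, 559.0]]
scene reacher_grip 0.92 2333 [[253.10000610351562, 246.60000610351562], [320.6000061035156, 187.39999389648438], [349.70001220703125, 220.5], [282.20001220703125, 279.79998779296875]] [[519.0, 518.0], [475.0, 270.0], [386.0, 376.0], [441.0, 579.0]]
scene v_block_centre 0.71 [323.6 213.1] [450.4 325.5  19. ]
scene v_block_centre 0.62 [336.9 178. ] [467.4 162.3  19. ]
scene v_block 0.66 [337.  185.4] [465.6 163.2   0. ]
scene reacher 0.97 [288.6 256.3] [474.  463.9   0. ]
scene reacher_grip 0.77 [286.8 243.2] [478.9 460.7  26. ]
scene reacher_jaws 0.86 [320.8 216.5] [452.7 337.1  17. ]
scene riser 0.89 [331.5 189.6] [472.  188.2   0. ]
```

View pics/top2.png

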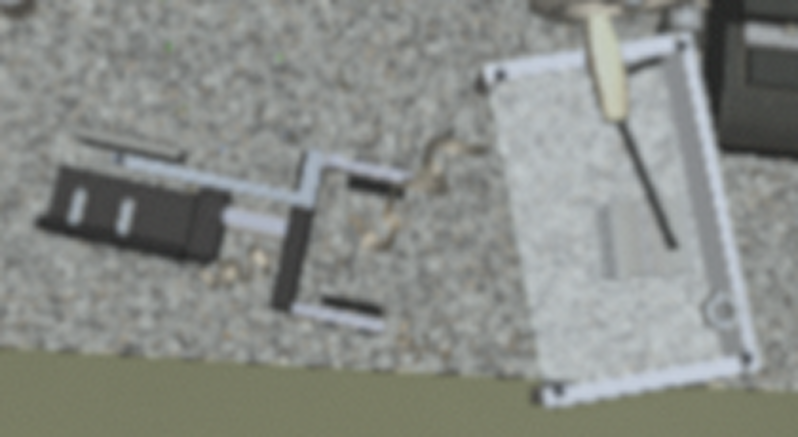

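View pics/sc2.png

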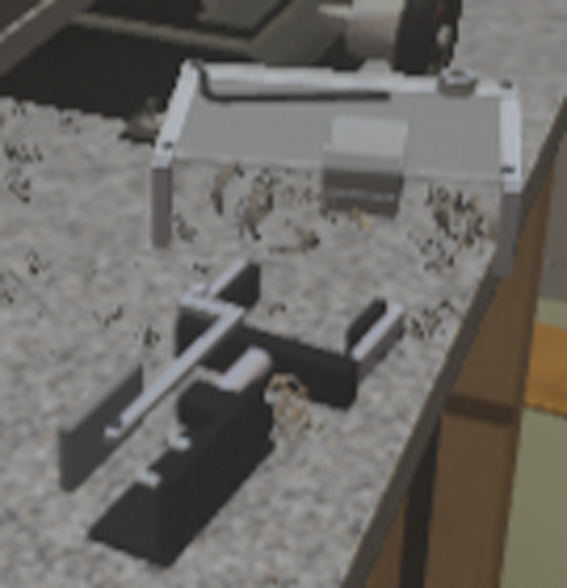

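Both views agree. The reacher points to world -y, tilted about 10° towards -x. The riser axis is tilted the other way by about 13°, and the block shows through the sheet at top crop (610-670, 205-280). Next I fit the poses from these corners.

```bash
cat > fit.py <<'E'
from h import *
from scipy.optimize import least_squares
def fit(obs,x0,cams):
    # obs: (cam, crop px full-image, local pt)
    def P(x,l):
        c,s=np.cos(x[2]),np.sin(x[2]); return [x[0]+c*l[0]-s*l[1],x[1]+s*l[0]+c*l[1],l[2]]
    f=lambda x:np.concatenate([px(cams[k],P(x,l))-np.array(p) for k,p,l in obs])
    s=least_squares(f,x0,x_scale=[100,100,1],loss="soft_l1"); return s.x,f(s.x).reshape(-1,2).round(1)
T=lambda x,y:(x/3.8+199.6,y/3.8+214.6)
S=lambda x,y:(x/4.2+249.6,y/4.2+139.6)
E
python3 - <<'E'
from fit import *
C=dict(t=camera("top"),s=camera("scene"))
r0,e=fit([("t",T(484,68),(-60,95,58)),("t",T(540,403),(-60,-95,58)),("t",T(690,35),(60,95,58)),("t",T(758,368),(60,-95,58)),
 ("s",S(152,167),(-60,95,58)),("s",S(522,183),(-60,-95,58)),("s",S(186,61),(60,95,58)),("s",S(518,82),(60,-95,58))],[475,187,-1.34],C)
print("riser",r0.round(3),e.tolist())
b,e=fit([("t",T(612,205),(21,-22.5,38)),("t",T(620,277),(-21,-22.5,38)),("t",T(600,207),(21,-22.5,0)),
 ("s",S(325,172),(21,-22.5,38)),("s",S(403,181),(-21,-22.5,38)),("s",S(325,207),(21,-22.5,0)),("s",S(398,215),(-21,-22.5,0)),("s",S(335,118),(21,22.5,38)),("s",S(407,122),(-21,22.5,38))],[468,162,3.3],C)
print("block, y axis toward back",b.round(3),e.tolist())
g,e=fit([("t",T(410,175),(156,46,33)),("t",T(384,330),(156,-46,33)),("t",T(80,135),(-37,31,46)),("t",T(186,158),(25,31,46)),
 ("s",S(258,262),(156,46,33)),("s",S(403,308),(156,-46,33)),("s",S(62,432),(-37,31,46)),("s",S(142,367),(25,31,46))],[476,463,-1.75],C)
print("reacher",g.round(3),e.tolist())
o=C["t"]["frame"].copy(); q=C["s"]["frame"].copy()
def draw(x,ls,col):
  c,s=np.cos(x[2]),np.sin(x[2])
  for k,im in(("t",o),("s",q)):
    for z in sorted({l[2] for l in ls}):
      pts=np.array([px(C[k],[x[0]+c*l[0]-s*l[1],x[1]+s*l[0]+c*l[1],z]) for l in ls if l[2]==z])
      cv2.polylines(im,[np.int32(pts*16)],True,col,1,cv2.LINE_AA,4)
box=lambda a,b,c,d,z:[(a,c,z),(b,c,z),(b,d,z),(a,d,z)]
draw(r0,box(-60,60,-95,95,58),(255,0,0));draw(b,box(-21,21,-22.5,22.5,38)+box(-21,21,-22.5,22.5,0),(0,255,0))
draw(g,box(-47,37,-31,31,46),(255,255,0));draw(g,box(90,156,-46,46,33),(0,255,255))
z=lambda i:cv2.resize(i,(560,420),interpolation=cv2.INTER_CUBIC)[:,:,::-1]
cv2.imwrite("pics/ov1.png",cv2.resize(np.vstack([o[220:325,205:405],q[145:285,215:415][:140]]),None,fx=2.4,fy=2.4,interpolation=cv2.INTER_CUBIC)[:,:,::-1])
cv=np.cos(r0[2]);sv=np.sin(r0[2]);d=b[:2]-r0[:2]
print("block in riser",cv*d[0]+sv*d[1],-sv*d[0]+cv*d[1],"block tool heading",b[2]-np.pi/2-2*np.pi*0)
E
```

```text
riser [475.052 192.676  -1.365] [[-0.9, -1.9], [0.3, 1.1], [0.0, -1.5], [0.3, 0.8], [-0.4, -3.0], [0.4, -0.1], [-0.3, 0.3], [0.8, 0.6]]
block, y axis toward back [495.767 168.248   2.969] [[-0.9, 1.2], [0.7, -36.9], [-1.1, 2.2], [1.8, -4.9], [-33.0, -11.3], [0.9, 1.3], [-32.4, -5.0], [7.9, 0.6], [-25.2, -4.2]]
reacher [468.118 465.35   -1.706] [[0.5, 0.1], [-0.4, 2.2], [-2.8, -0.7], [-2.3, -1.1], [-3.6, -3.3], [3.1, -3.2], [1.4, -0.1], [-0.2, -1.7]]
block in riser 28.13895323143661 15.298300918703337 block tool heading 1.3986645271221736
```

View pics/ov1.png

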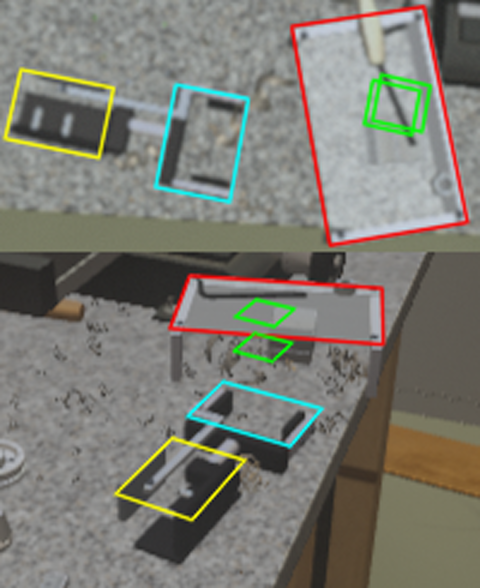

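```bash
python3 - <<'E'
from fit import *
C=dict(t=camera("top"),s=camera("scene"))
b,e=fit([("t",T(612,205),(-21,-22.5,38)),("t",T(620,277),(21,-22.5,38)),("t",T(600,207),(-21,-22.5,0)),
 ("s",S(325,172),(-21,-22.5,38)),("s",S(403,181),(21,-22.5,38)),("s",S(325,207),(-21,-22.5,0)),("s",S(398,215),(21,-22.5,0)),("s",S(335,118),(-21,22.5,38)),("s",S(407,122),(21,22.5,38))],[468,162,3.4],C)
print("block",b.round(3),e.tolist())
for nm,ks in(("both","ts"),("top","t"),("scene","s")):
  g,e=fit([o for o in [("t",T(410,175),(156,46,33)),("t",T(384,330),(156,-46,33)),("t",T(80,135),(-37,31,46)),("t",T(186,158),(25,31,46)),
 ("s",S(244,262),(156,46,33)),("s",S(403,308),(156,-46,33)),("s",S(62,432),(-37,31,46)),("s",S(142,367),(25,31,46))] if o[0] in ks],[476,463,-1.75],C)
  print(nm,"reacher",g.round(3),e.tolist())
r0=np.array([475.05,192.7,-1.365]);cv=np.cos(r0[2]);sv=np.sin(r0[2]);d=b[:2]-r0[:2]
print("block in riser",cv*d[0]+sv*d[1],-sv*d[0]+cv*d[1],"tool heading for block",b[2]+np.pi/2-2*np.pi)
# block heading via top and scene images: refined crop
E
```

```text
block [466.093 167.545   3.308] [[-0.5, -0.7], [0.3, 0.1], [-0.7, 0.3], [0.2, -5.4], [0.1, -5.8], [-0.7, 0.8], [0.0, 0.7], [0.1, -0.8], [0.7, -0.2]]
both reacher [468.127 465.483  -1.701] [[0.4, -0.3], [-0.3, 1.9], [-3.0, -0.6], [-2.4, -1.1], [-0.6, -3.3], [2.8, -3.3], [1.4, -0.0], [-0.3, -1.7]]
top reacher [467.489 462.673  -1.698] [[1.7, -0.2], [1.1, 2.0], [-1.8, -0.2], [-1.1, -0.8]]
scene reacher [467.759 472.047  -1.72 ] [[-0.0, -1.7], [3.3, -1.1], [-0.1, 1.8], [-1.1, 0.1]]
block in riser 22.79429649574727 -13.908548885542956 tool heading for block -1.4045260030853761
```

Call:
jog_arm --commands '[{"dp": [-0.148, -0.043, 0.041], "hand": 100}, {"dp": [-0.148, -0.043, 0.041]}, {"dp": [-0.148, -0.043, 0.041]}, {"dp": [-0.148, -0.043, 0.041]}, {"dp": [-0.148, -0.043, 0.041]}, {"dp": [-0.148, -0.043, 0.041]}, {"dp": [-0.148, -0.043, 0.041]}, {"dp": [-0.148, -0.043, 0.041]}, {"dp": [-0.148, -0.043, 0.041]}, {"dp": [-0.148, -0.043, 0.041]}]' --newtons 20

```text
validation failed for argument at $.co...
```

Call:
jog_arm --commands '[{"rot": [0, 0, 0.146]}, {"rot": [0, 0, 0.146]}, {"rot": [0, 0, 0.146]}, {"rot": [0, 0, 0.146]}, {"rot": [0, 0, 0.146]}, {"rot": [0, 0, 0.146]}, {"rot": [0, 0, 0.146]}, {"rot": [0, 0, 0.146]}, {"rot": [0, 0, 0.146]}, {"rot": [0, 0, 0.146]}, {"rot": [0, 0, 0.146]}, {"rot": [0, 0, 0.146]}, {}]'

```text
validation failed for argument at $.co...
```

```bash
cat >> h.py <<'E'
from scipy.spatial.transform import Rotation as Ro
def goal(p,head=None):
    o=r.get_obs(); q=Ro.from_quat(np.roll(o["ee_rot"],-1)); y=q.apply([0,1,0])
    print("t",round(o["t"],2),"tcp",o["tcp_pos"].round(1),"yang",round(np.arctan2(y[1],y[0]),4),"tilt",q.apply([0,0,1]).round(4),"w",round(o["gripper_width"],4),"gf",round(o["grasp_force"],2),"F",o["force"].round(1))
    p=[a if a is not None else b for a,b in zip(p,o["tcp_pos"])]
    print("dp units",(q.inv().apply(np.array(p)-o["tcp_pos"])/200).round(4))
    if head is not None:
        e=(head+np.pi/2-np.arctan2(y[1],y[0])+np.pi/2)%np.pi-np.pi/2; print("rz units",round(-e/(np.pi/4),4))
E
python3 - <<'E'
from h import *
goal([468,464,32],-1.70)
c=camera("scene"); d=camera("top")
cv2.imwrite("pics/s3.png",cv2.resize(c["frame"][130:290,210:390,::-1],None,fx=3.6,fy=3.6,interpolation=cv2.INTER_CUBIC))
for cc in(c,d):
 for k,z in(("reacher_grip",26),("reacher_jaws",17),("reacher",0)):
  for q in models.tip_of(cc,k)[:1]: print(k,q["p"],at(cc,q["xy"],z).round(1))
E
```

```text
t 2.5 tcp [214.7 639.9 223.4] yang 1.2471 tilt [-1.e-04 -0.e+00 -1.e+00] w 1.0021 gf 0.0 F [ 0.2 -0.1  0.5]
dp units [-1.4806 -0.431   0.9568]
rz units 1.7523
reacher_grip 0.73 [484.1 457.8  26. ]
reacher_jaws 0.65 [450.9 326.4  17. ]
reacher 0.58 [475.9 472.    0. ]
reacher_grip 0.88 [471.8 471.2  26. ]
reacher_jaws 0.58 [454.6 327.6  17. ]
reacher 0.83 [470.2 461.6   0. ]
```

View pics/s3.png

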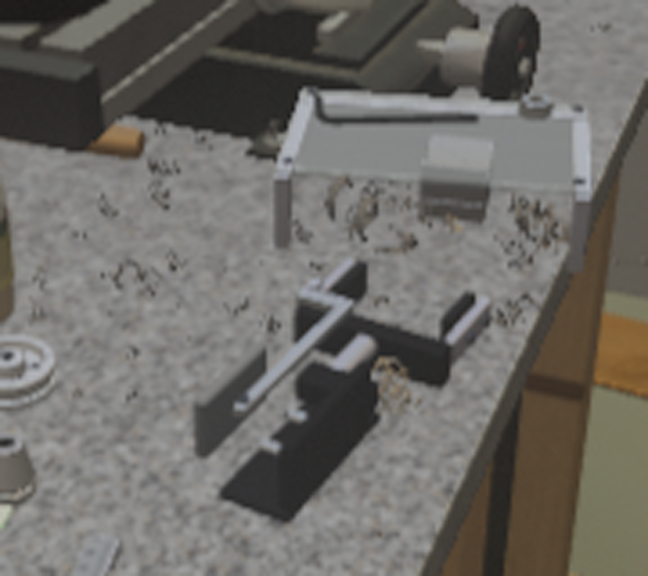

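The move calls were refused, so every row probably needs all its fields. The picture shows the unmoved scene, with the handle at (310,440) and the jaws at (400,310).

Call:
jog_arm --commands '[{"hand": 100, "dp": [-0.149, -0.043, 0.041], "rot": [0, 0, 0]}, {"hand": 100, "dp": [-0.149, -0.043, 0.041], "rot": [0, 0, 0]}, {"hand": 100, "dp": [-0.149, -0.043, 0.041], "rot": [0, 0, 0]}, {"hand": 100, "dp": [-0.149, -0.043, 0.041], "rot": [0, 0, 0]}, {"hand": 100, "dp": [-0.149, -0.043, 0.041], "rot": [0, 0, 0]}, {"hand": 100, "dp": [-0.149, -0.043, 0.041], "rot": [0, 0, 0]}, {"hand": 100, "dp": [-0.149, -0.043, 0.041], "rot": [0, 0, 0]}, {"hand": 100, "dp": [-0.149, -0.043, 0.041], "rot": [0, 0, 0]}, {"hand": 100, "dp": [-0.149, -0.043, 0.041], "rot": [0, 0, 0]}, {"hand": 100, "dp": [-0.149, -0.043, 0.041], "rot": [0, 0, 0]}]' --newtons 20

```text
t: 3.73
tcp_pos: [471.1, 462.6, 141.1]
ee_rot: [0.0, 0.161, 0.987, 0.0]
force: [-0.4, 0.8, 0.3]
gripper_width: 1.005
grasp_force: 0.0
```

Call:
jog_arm --commands '[{"hand": 100, "dp": [0, 0, 0], "rot": [0, 0, 0.146]}, {"hand": 100, "dp": [0, 0, 0], "rot": [0, 0, 0.146]}, {"hand": 100, "dp": [0, 0, 0], "rot": [0, 0, 0.146]}, {"hand": 100, "dp": [0, 0, 0], "rot": [0, 0, 0.146]}, {"hand": 100, "dp": [0, 0, 0], "rot": [0, 0, 0.146]}, {"hand": 100, "dp": [0, 0, 0], "rot": [0, 0, 0.146]}, {"hand": 100, "dp": [0, 0, 0], "rot": [0, 0, 0.146]}, {"hand": 100, "dp": [0, 0, 0], "rot": [0, 0, 0.146]}, {"hand": 100, "dp": [0, 0, 0], "rot": [0, 0, 0.146]}, {"hand": 100, "dp": [0, 0, 0], "rot": [0, 0, 0.146]}, {"hand": 100, "dp": [0, 0, 0], "rot": [0, 0, 0.146]}, {"hand": 100, "dp": [0, 0, 0], "rot": [0, 0, 0.146]}, {"hand": 100, "dp": [0, 0, 0], "rot": [0, 0, 0]}]'

```text
t: 4.82
tcp_pos: [469.6, 463.9, 141.3]
ee_rot: [0.0, 0.753, 0.658, -0.0]
force: [-0.0, -0.1, 0.3]
gripper_width: 1.002
grasp_force: 0.0
```

```bash
python3 - <<'E'
from h import *
goal([470,464,32],-1.70)
E
```

```text
t 4.82 tcp [469.6 463.9 141.3] yang -0.1338 tilt [-1.e-04 -2.e-04 -1.e+00] w 1.0021 gf 0.0 F [-0.  -0.1  0.3]
dp units [0.0008 0.0018 0.5463]
rz units -0.0059
```

Call:
jog_arm --commands '[{"hand": 100, "dp": [0, 0, 0.1], "rot": [0, 0, 0]}, {"hand": 100, "dp": [0, 0, 0.1], "rot": [0, 0, 0]}, {"hand": 100, "dp": [0, 0, 0.1], "rot": [0, 0, 0]}, {"hand": 100, "dp": [0, 0, 0], "rot": [0, 0, 0]}]'

```text
t: 5.15
tcp_pos: [467.9, 462.3, 77.7]
ee_rot: [0.0, 0.75, 0.662, -0.003]
force: [-0.2, -0.9, -0.6]
gripper_width: 0.999
grasp_force: 0.0
```

```bash
python3 - <<'E'
from h import *
goal([470,464,32],-1.70)
c=camera("scene"); d=camera("top")
a=cv2.resize(c["frame"][160:290,220:370,::-1],None,fx=3.4,fy=3.4,interpolation=cv2.INTER_CUBIC)
b=cv2.resize(d["frame"][215:310,200:320,::-1],None,fx=2.4,fy=2.4,interpolation=cv2.INTER_CUBIC)
o=np.zeros((442,800,3),np.uint8); o[:a.shape[0],:a.shape[1]]=a; o[:b.shape[0],511:511+b.shape[1]]=b
cv2.imwrite("pics/s4.png",o)
E
```

```text
t 5.15 tcp [467.9 462.3  77.7] yang -0.125 tilt [-0.0042 -0.0039 -1.    ] w 0.9993 gf 0.0 F [-0.2 -0.9 -0.6]
dp units [0.0106 0.0101 0.2286]
rz units 0.0054
```

View pics/s4.png

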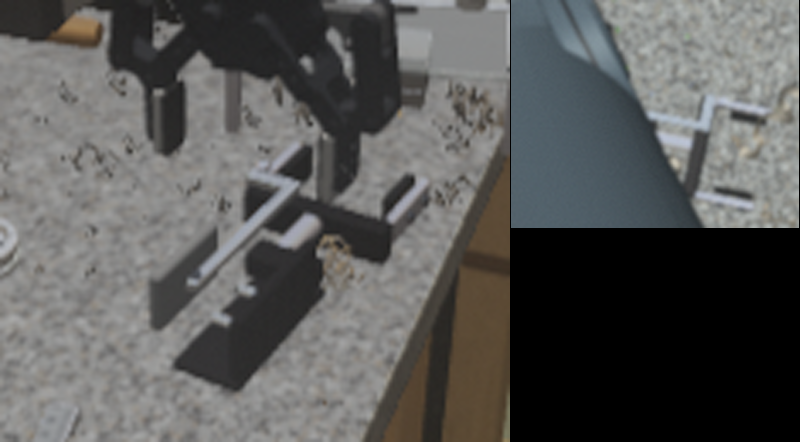

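```bash
python3 - <<'E'
from h import *
c=camera("scene")
f=lambda X:((px(c,X)-[219.6,159.6])*3.4).round(0)
P=np.array([467.9,462.3]);y=np.array([.992,-.125]);
for z in(78,68,56,46,26): print(z,f([*P,z]),f([*(P+y*46),z]),f([*(P-y*46),z]))
for n,l in(("trig",(-37,31)),("trig",(25,31)),("hand",(-47,-31)),("hand",(37,-31))):
  a=-1.70; print(n,f([468+np.cos(a)*l[0]-np.sin(a)*l[1],464+np.sin(a)*l[0]+np.cos(a)*l[1],46]))
E
```

```text
78 [248. 208.] [170. 185.] [330. 232.]
68 [248. 224.] [170. 201.] [329. 248.]
56 [247. 243.] [171. 220.] [328. 268.]
46 [247. 259.] [171. 236.] [327. 284.]
26 [247. 290.] [172. 266.] [326. 316.]
trig [158. 280.]
trig [217. 222.]
hand [257. 327.]
hand [330. 242.]
```

```bash
python3 - <<'E'
from h import *
goal([470,464,32],-1.70)
c=camera("scene")
for z in(250,223,201): print(z,[px(c,[214.75+s*.318*46,639.9+s*.948*46,z]).round() for s in(-1,0,1)])
a=cv2.resize(c["frame"][160:290,220:370,::-1],None,fx=3.0,fy=3.0,interpolation=cv2.INTER_CUBIC)
b=cv2.resize(cv2.imread("pics/scene1.png")[100:260,420:560],None,fx=2.4,fy=2.4,interpolation=cv2.INTER_CUBIC)
o=np.zeros((390,800,3),np.uint8); o[:a.shape[0],:a.shape[1]]=a; o[:384,455:455+336]=b
cv2.imwrite("pics/s5.png",o)
goal([470,464,32],-1.70)
E
```

```text
t 5.3 tcp [470.4 463.8  82.2] yang -0.1274 tilt [ 5.e-04  4.e-04 -1.e+00] w 0.9973 gf 0.0 F [0.7 0.1 0.3]
dp units [ 0.0008 -0.0022  0.2511]
rz units 0.0023
250 [array([485., 198.]), array([470., 215.]), array([452., 235.])]
223 [array([479., 219.]), array([464., 238.]), array([446., 259.])]
201 [array([475., 236.]), array([459., 255.]), array([442., 276.])]
t 5.35 tcp [470.7 464.   82.7] yang -0.1278 tilt [ 0.0013  0.0012 -1.    ] w 1.0025 gf 0.0 F [-0.4  0.3 -0. ]
dp units [-0.0007 -0.0036  0.2536]
rz units 0.0018
```

View pics/s5.png

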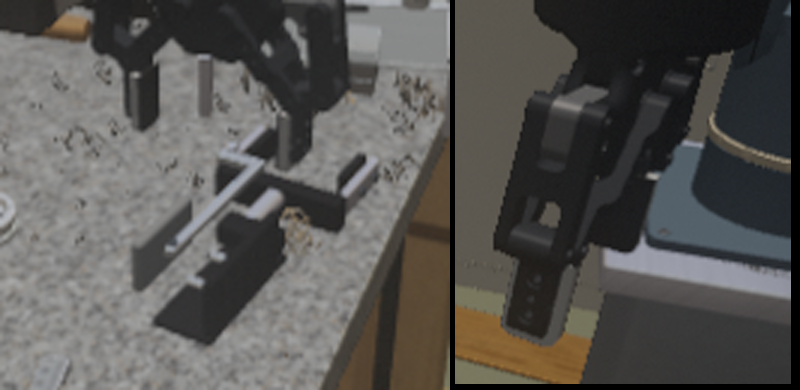

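Both pictures show the fingers straddling the two plates. The open fingertips are at about (145,125) and (300,165), some 20 mm higher than I expected. I'll go down to the nominal height, then check.

Call:
jog_arm --commands '[{"hand": 100, "dp": [0, 0, 0.05], "rot": [0, 0, 0]}, {"hand": 100, "dp": [0, 0, 0.05], "rot": [0, 0, 0]}, {"hand": 100, "dp": [0, 0, 0.05], "rot": [0, 0, 0]}, {"hand": 100, "dp": [0, 0, 0.05], "rot": [0, 0, 0]}, {"hand": 100, "dp": [0, 0, 0.04], "rot": [0, 0, 0]}, {"hand": 100, "dp": [0, 0, 0], "rot": [0, 0, 0]}, {"hand": 100, "dp": [0, 0, 0], "rot": [0, 0, 0]}, {"hand": 100, "dp": [0, 0, 0], "rot": [0, 0, 0]}]'

```text
t: 6.02
tcp_pos: [470.1, 463.6, 33.5]
ee_rot: [0.0, 0.751, 0.66, 0.0]
force: [0.4, -0.1, -0.1]
gripper_width: 0.998
grasp_force: 0.0
```

```bash
python3 - <<'E'
from h import *
goal([470,464,32],-1.70)
c=camera("scene")
a=cv2.resize(c["frame"][160:290,220:370,::-1],None,fx=4,fy=4,interpolation=cv2.INTER_CUBIC)
cv2.imwrite("pics/s6.png",a)
E
```

```text
t 6.02 tcp [470.1 463.6  33.5] yang -0.1292 tilt [ 2.e-04 -0.e+00 -1.e+00] w 0.9983 gf 0.0 F [ 0.4 -0.1 -0.1]
dp units [ 0.002  -0.001   0.0074]
rz units 0.0
```

View pics/s6.png

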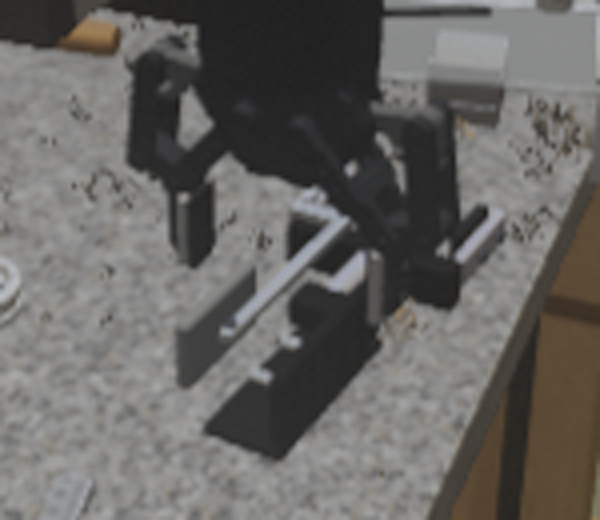

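```bash
python3 - <<'E'
from h import *
c=camera("scene")
f=lambda X:((px(c,X)-[219.6,159.6])*4).round(0)
P=np.array([470.1,463.6]);y=np.array([.992,-.129])
for z in(80,60,40,20,0): print(z,[f([*(P+y*s),z]).tolist() for s in(57,42,-42,-57)])
# body bottom corners
t=camera("top")
for k in("t",):
  print(px(t,[470,464,150]),px(t,[470,464,33]))
  cv2.imwrite("pics/t6.png",cv2.resize(t["frame"][200:400,150:350,::-1],None,fx=3,fy=3))
for q in models.masks_of(c,"reacher")[:1]:
  print(q["p"],q["xy"])
E
```

```text
80 [[173.0, 208.0], [202.0, 216.0], [374.0, 267.0], [406.0, 277.0]]
60 [[174.0, 245.0], [203.0, 254.0], [372.0, 306.0], [404.0, 316.0]]
40 [[176.0, 282.0], [204.0, 291.0], [370.0, 344.0], [402.0, 354.0]]
20 [[177.0, 317.0], [204.0, 327.0], [369.0, 381.0], [400.0, 391.0]]
0 [[178.0, 352.0], [205.0, 361.0], [367.0, 417.0], [398.0, 427.0]]
[226.26386893 261.0563705 ] [233.00649906 266.93166732]
0.85 [294.1, 240.2]
```

Open tips project at z≈52 with the TCP at 33.5, so they stand higher than nominal. I'll go down in small steps and watch the force.

Call:
jog_arm --commands '[{"hand": 100, "dp": [0, 0, 0.02], "rot": [0, 0, 0]}, {"hand": 100, "dp": [0, 0, 0.02], "rot": [0, 0, 0]}, {"hand": 100, "dp": [0, 0, 0.02], "rot": [0, 0, 0]}, {"hand": 100, "dp": [0, 0, 0], "rot": [0, 0, 0]}]'

```text
t: 6.55
tcp_pos: [469.3, 463.2, 20.3]
ee_rot: [0.0, 0.751, 0.66, -0.001]
force: [0.3, -0.5, -0.3]
gripper_width: 1.002
grasp_force: 0.0
```

Call:
jog_arm --commands '[{"hand": 100, "dp": [0, 0, 0.01], "rot": [0, 0, 0]}, {"hand": 100, "dp": [0, 0, 0.01], "rot": [0, 0, 0]}, {"hand": 100, "dp": [0, 0, 0], "rot": [0, 0, 0]}]'

```text
t: 6.8
tcp_pos: [469.8, 463.4, 16.9]
ee_rot: [0.0, 0.751, 0.66, -0.0]
force: [0.3, 0.7, 0.9]
gripper_width: 0.999
grasp_force: 0.0
```

```bash
python3 - <<'E'
from h import *
goal([470,464,16],-1.70)
c=camera("scene"); a=c["frame"][160:290,220:370]
b=cv2.resize(cv2.imread("pics/s6.png"),(150,130),interpolation=cv2.INTER_AREA)[:,:,::-1]
d=np.abs(a.astype(int)-b).sum(2)
# darkness of finger column: left finger columns 43..52
for col in(45,48,51): print(col,[(int(v)) for v in a[40:90:2,col].mean(1)])
E
```

```text
t 6.8 tcp [469.8 463.4  16.9] yang -0.129 tilt [-4.e-04 -4.e-04 -1.e+00] w 0.9992 gf 0.0 F [0.3 0.7 0.9]
dp units [0.0031 0.0008 0.0047]
rz units 0.0002
45 [131, 129, 87, 59, 46, 43, 44, 43, 81, 94, 81, 81, 80, 80, 81, 88, 99, 130, 130, 126, 131, 95, 71, 71, 70]
48 [134, 130, 112, 42, 41, 41, 44, 41, 53, 53, 41, 44, 41, 42, 42, 43, 44, 71, 140, 133, 110, 66, 63, 63, 63]
51 [132, 78, 40, 47, 41, 42, 49, 49, 42, 40, 39, 40, 41, 42, 43, 41, 84, 134, 127, 88, 63, 63, 63, 63, 64]
```

Call:
jog_arm --commands '[{"hand": 100, "dp": [0, 0, 0.01], "rot": [0, 0, 0]}, {"hand": 100, "dp": [0, 0, 0.01], "rot": [0, 0, 0]}, {"hand": 100, "dp": [0, 0, 0], "rot": [0, 0, 0]}]'

```text
t: 7.1
tcp_pos: [469.8, 463.5, 13.0]
ee_rot: [0.0, 0.751, 0.66, -0.0]
force: [-0.7, -1.0, -0.1]
gripper_width: 1.0
grasp_force: 0.0
```

Call:
jog_arm --commands '[{"hand": 100, "dp": [0, 0, 0.008], "rot": [0, 0, 0]}, {"hand": 100, "dp": [0, 0, 0.008], "rot": [0, 0, 0]}, {"hand": 100, "dp": [0, 0, 0], "rot": [0, 0, 0]}]'

```text
t: 7.35
tcp_pos: [469.7, 463.5, 9.8]
ee_rot: [-0.0, 0.751, 0.66, -0.0]
force: [-0.4, 0.1, 0.0]
gripper_width: 0.997
grasp_force: 0.0
```

Call:
jog_arm --commands '[{"hand": 100, "dp": [0, 0, 0.008], "rot": [0, 0, 0]}, {"hand": 100, "dp": [0, 0, 0], "rot": [0, 0, 0]}]'

```text
t: 7.52
tcp_pos: [469.8, 463.5, 8.3]
ee_rot: [0.0, 0.751, 0.66, -0.0]
force: [0.2, -0.7, 0.5]
gripper_width: 0.999
grasp_force: 0.0
```

Call:
jog_arm --commands '[{"hand": 100, "dp": [0, 0, 0.008], "rot": [0, 0, 0]}, {"hand": 100, "dp": [0, 0, 0.008], "rot": [0, 0, 0]}, {"hand": 100, "dp": [0, 0, 0], "rot": [0, 0, 0]}]'

```text
t: 7.77
tcp_pos: [469.7, 463.5, 5.0]
ee_rot: [-0.0, 0.751, 0.66, -0.0]
force: [0.1, -0.7, -0.4]
gripper_width: 0.997
grasp_force: 0.0
```

```bash
python3 - <<'E'
from h import *
c=camera("scene");t=camera("top")
a=cv2.resize(c["frame"][175:285,225:355,::-1],None,fx=3.4,fy=3.4,interpolation=cv2.INTER_CUBIC)
b=cv2.resize(t["frame"][195:320,190:315,::-1],None,fx=2.8,fy=2.8,interpolation=cv2.INTER_CUBIC)
P=np.array([469.8,463.5]);y=np.array([.992,-.129])
for z,col in((26,(0,0,255)),(-4,(0,255,0))):
  for s in(57,42,-42,-57):
    u=(px(c,[*(P+y*s),z])-[224.6,174.6])*3.4; cv2.circle(a,tuple(int(v) for v in u),2,col,-1)
    u=(px(t,[*(P+y*s),z])-[189.6,194.6])*2.8; cv2.circle(b,tuple(int(v) for v in u),2,col,-1)
o=np.zeros((374,800,3),np.uint8); o[:,:442]=a; o[:350,448:798]=b
cv2.imwrite("pics/s7.png",o)
E
```

```text
(no output)
```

View pics/s7.png

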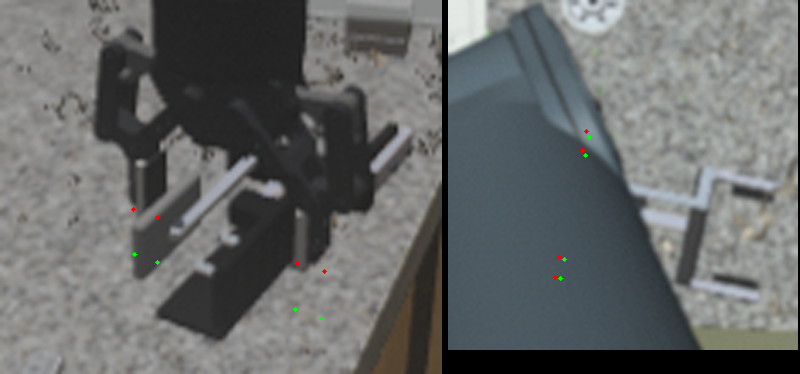

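The picture matches tips at about z≈26: the red marks fall on the right fingertip at (302,265), and the left finger is partly hidden behind the trigger plate. I'll go 10 mm lower in small steps.

Call:
jog_arm --commands '[{"hand": 100, "dp": [0, 0, 0.01], "rot": [0, 0, 0]}, {"hand": 100, "dp": [0, 0, 0.01], "rot": [0, 0, 0]}, {"hand": 100, "dp": [0, 0, 0], "rot": [0, 0, 0]}]'

```text
t: 8.12
tcp_pos: [469.7, 463.5, 0.9]
ee_rot: [0.0, 0.751, 0.66, -0.0]
force: [-0.4, -0.2, -0.9]
gripper_width: 1.0
grasp_force: 0.0
```

Call:
jog_arm --commands '[{"hand": 100, "dp": [0, 0, 0.01], "rot": [0, 0, 0]}, {"hand": 100, "dp": [0, 0, 0.01], "rot": [0, 0, 0]}, {"hand": 100, "dp": [0, 0, 0], "rot": [0, 0, 0]}]'

```text
t: 8.37
tcp_pos: [469.7, 463.4, -3.1]
ee_rot: [0.0, 0.751, 0.66, -0.0]
force: [0.2, -0.7, -0.3]
gripper_width: 1.0
grasp_force: 0.0
```

Call:
jog_arm --commands '[{"hand": 84, "dp": [0, 0, 0], "rot": [0, 0, 0]}, {"hand": 80, "dp": [0, 0, 0], "rot": [0, 0, 0]}, {"hand": 78, "dp": [0, 0, 0], "rot": [0, 0, 0]}, {"hand": 77, "dp": [0, 0, 0], "rot": [0, 0, 0]}, {"hand": 76, "dp": [0, 0, 0], "rot": [0, 0, 0]}, {"hand": 75, "dp": [0, 0, 0], "rot": [0, 0, 0]}, {"hand": 75, "dp": [0, 0, 0], "rot": [0, 0, 0]}]' --newtons 20

```text
t: 8.95
tcp_pos: [470.6, 463.7, -2.3]
ee_rot: [0.0, 0.751, 0.66, 0.001]
force: [3.1, -0.6, 2.3]
gripper_width: 0.751
grasp_force: 1.7
```

Call:
jog_arm --commands '[{"hand": 74, "dp": [0, 0, 0], "rot": [0, 0, 0]}, {"hand": 73, "dp": [0, 0, 0], "rot": [0, 0, 0]}, {"hand": 72.5, "dp": [0, 0, 0], "rot": [0, 0, 0]}, {"hand": 72, "dp": [0, 0, 0], "rot": [0, 0, 0]}, {"hand": 72, "dp": [0, 0, 0], "rot": [0, 0, 0]}, {"hand": 72, "dp": [0, 0, 0], "rot": [0, 0, 0]}]'

```text
t: 9.45
tcp_pos: [470.1, 463.6, -2.5]
ee_rot: [0.0, 0.751, 0.66, 0.0]
force: [3.5, 1.5, 4.1]
gripper_width: 0.716
grasp_force: 1.9
```

```bash
python3 - <<'E'
from fit import *
goal([470,464,-3],-1.70)
C=dict(t=camera("top"),s=camera("scene"))
for k in"ts":
  for n,z in(("reacher_jaws",17),("reacher",0),("v_block",0),("v_block_centre",19)):
    for q in models.tip_of(C[k],n)[:1]: print(k,n,round(q["p"],2),at(C[k],q["xy"],z).round(1))
E
```

```text
t 9.45 tcp [470.1 463.6  -2.5] yang -0.1291 tilt [ 3.e-04  1.e-04 -1.e+00] w 0.7161 gf 1.89 F [3.5 1.5 4.1]
dp units [ 0.0019 -0.0007  0.0024]
rz units 0.0002
t reacher_jaws 0.58 [457.6 331.   17. ]
s reacher_jaws 0.82 [451.1 326.9  17. ]
s reacher 0.64 [470.5 462.8   0. ]
s v_block 0.49 [469.6 163.1   0. ]
s v_block_centre 0.72 [623.1 487.9  19. ]
```

Call:
jog_arm --commands '[{"hand": 72, "dp": [0, 0, -0.02], "rot": [0, 0, 0]}, {"hand": 72, "dp": [0, 0, 0], "rot": [0, 0, 0]}, {"hand": 72, "dp": [0, 0, 0], "rot": [0, 0, 0]}]'

```text
t: 10.2
tcp_pos: [468.5, 463.3, 0.9]
ee_rot: [-0.0, 0.751, 0.66, -0.001]
force: [-0.3, -0.4, -1.5]
gripper_width: 0.721
grasp_force: 3.1
```

Call:
jog_arm --commands '[{"hand": 71, "dp": [0, 0, 0], "rot": [0, 0, 0]}, {"hand": 70, "dp": [0, 0, 0], "rot": [0, 0, 0]}, {"hand": 70, "dp": [0, 0, 0], "rot": [0, 0, 0]}, {"hand": 70, "dp": [0, 0, 0], "rot": [0, 0, 0]}]'

```text
t: 10.53
tcp_pos: [469.4, 463.6, 1.2]
ee_rot: [-0.0, 0.751, 0.66, -0.0]
force: [-1.4, -0.8, -1.4]
gripper_width: 0.7
grasp_force: 4.8
```

```bash
python3 - <<'E'
from fit import *
c=camera("top")
for p in((0,348),(200,358),(530,380)): print(at(c,T(*p),0).round())
u=np.array([np.cos(-1.405),np.sin(-1.405)]);B=np.array([466,167.5])
for d in(255,245,140): print(d,B-d*u)
goal([*(B-255*u),None],-1.405)
E
```

```text
[383. 534.   0.]
[385. 419.   0.]
[383. 230.   0.]
255 [423.9153635  419.00324724]
245 [425.5657414 409.1403748]
140 [442.89470937 305.58021417]
t 10.58 tcp [469.6 463.6   1.2] yang -0.1289 tilt [-5.e-04 -2.e-04 -1.e+00] w 0.6988 gf 4.74 F [-2.1  0.  -2.1]
dp units [-2.503e-01 -1.980e-01  2.000e-04]
rz units -0.3753
```

Call:
jog_arm --commands '[{"hand": 70, "dp": [0, 0, 0], "rot": [0, 0, -0.047]}, {"hand": 70, "dp": [0, 0, 0], "rot": [0, 0, -0.047]}, {"hand": 70, "dp": [0, 0, 0], "rot": [0, 0, -0.047]}, {"hand": 70, "dp": [0, 0, 0], "rot": [0, 0, -0.047]}, {"hand": 70, "dp": [0, 0, 0], "rot": [0, 0, -0.047]}, {"hand": 70, "dp": [0, 0, 0], "rot": [0, 0, -0.047]}, {"hand": 70, "dp": [0, 0, 0], "rot": [0, 0, -0.047]}, {"hand": 70, "dp": [0, 0, 0], "rot": [0, 0, -0.047]}, {"hand": 70, "dp": [0, 0, 0], "rot": [0, 0, 0]}, {"hand": 70, "dp": [0, 0, 0], "rot": [0, 0, 0]}]'

```text
t: 11.42
tcp_pos: [470.4, 463.5, 1.4]
ee_rot: [0.0, 0.646, 0.763, 0.0]
force: [-0.3, 0.6, -1.9]
gripper_width: 0.7
grasp_force: 4.0
```

```bash
python3 - <<'E'
from h import *
goal([423.9,419,None],-1.405)
E
```

```text
t 11.42 tcp [470.4 463.5   1.4] yang 0.1651 tilt [ 6.e-04  2.e-04 -1.e+00] w 0.6998 gf 3.97 F [-0.3  0.6 -1.9]
dp units [-1.813e-01 -2.660e-01 -2.000e-04]
rz units -0.0009
```

Call:
jog_arm --commands '[{"hand": 70, "dp": [-0.0227, -0.0333, 0], "rot": [0, 0, 0]}, {"hand": 70, "dp": [-0.0227, -0.0333, 0], "rot": [0, 0, 0]}, {"hand": 70, "dp": [-0.0227, -0.0333, 0], "rot": [0, 0, 0]}, {"hand": 70, "dp": [-0.0227, -0.0333, 0], "rot": [0, 0, 0]}, {"hand": 70, "dp": [-0.0227, -0.0333, 0], "rot": [0, 0, 0]}, {"hand": 70, "dp": [-0.0227, -0.0333, 0], "rot": [0, 0, 0]}, {"hand": 70, "dp": [-0.0227, -0.0333, 0], "rot": [0, 0, 0]}, {"hand": 70, "dp": [-0.0227, -0.0333, 0], "rot": [0, 0, 0]}, {"hand": 70, "dp": [0, 0, 0], "rot": [0, 0, 0]}, {"hand": 70, "dp": [0, 0, 0], "rot": [0, 0, 0]}]'

```text
t: 12.25
tcp_pos: [422.6, 418.2, 1.3]
ee_rot: [-0.0, 0.646, 0.763, -0.001]
force: [-0.6, -0.4, -0.9]
gripper_width: 0.699
grasp_force: 4.9
```

```bash
python3 - <<'E'
from fit import *
goal([423.9,419,None],-1.405)
C=dict(t=camera("top"),s=camera("scene"))
a=np.float32
for k in"ts":
  cv2.imwrite(f"pics/{k}8.png",C[k]["frame"][:,:,::-1])
  for n,z in(("reacher_jaws",17),("reacher",0),("v_block",0),("v_block_centre",19),("riser",0)):
    for q in models.tip_of(C[k],n)[:1]: print(k,n,round(q["p"],2),at(C[k],q["xy"],z).round(1))
# expected jaw outlines from grip: print light-pixel location across a line through the jaws in the top view
u=np.array([np.cos(-1.405),np.sin(-1.405)]);v=np.array([-u[1],u[0]])
P=r.get_obs()["tcp_pos"][:2]
g=cv2.cvtColor(C["t"]["frame"],cv2.COLOR_RGB2GRAY).astype(float)
for L in(115,125,135,145):
  ys=np.arange(-60,61,3); pts=np.array([px(C["t"],[*(P+u*L+v*y),33]) for y in ys],np.float32)
  print(L,list(zip(ys.tolist(),cv2.remap(g.astype(np.float32),pts[None,:,0],pts[None,:,1],1)[0].astype(int).tolist())))
yy=0
xs=np.arange(60,180,4)
for y in(44,-44):
  pts=np.array([px(C["t"],[*(P+u*x+v*y),33]) for x in xs],np.float32)
  print(y,list(zip(xs.tolist(),cv2.remap(g.astype(np.float32),pts[None,:,0],pts[None,:,1],1)[0].astype(int).tolist())))
E
```

```text
t 12.25 tcp [422.6 418.2   1.3] yang 0.1658 tilt [-1.2e-03 -9.0e-04 -1.0e+00] w 0.6987 gf 4.86 F [-0.6 -0.4 -0.9]
dp units [ 0.0029  0.0069 -0.    ]
rz units -0.0
t reacher_jaws 0.63 [444.5 282.2  17. ]
t v_block 0.25 [583.9 545.4   0. ]
t v_block_centre 0.7 [473.7 200.4  19. ]
t riser 0.97 [472.1 188.3   0. ]
s reacher_jaws 0.22 [419.8 438.2  17. ]
s reacher 0.78 [422.1 419.3   0. ]
s v_block_centre 0.18 [420.5 436.2  19. ]
115 [(-60, 137), (-57, 161), (-54, 151), (-51, 130), (-48, 145), (-45, 177), (-42, 179), (-39, 143), (-36, 120), (-33, 127), (-30, 136), (-27, 137), (-24, 142), (-21, 142), (-18, 141), (-15, 142), (-12, 141), (-9, 147), (-6, 156), (-3, 156), (0, 157), (3, 145), (6, 135), (9, 147), (12, 156), (15, 156), (18, 148), (21, 143), (24, 147), (27, 138), (30, 121), (33, 118), (36, 139), (39, 154), (42, 130), (45, 107), (48, 125), (51, 144), (54, 145), (57, 141), (60, 142)]
125 [(-60, 131), (-57, 158), (-54, 158), (-51, 129), (-48, 138), (-45, 180), (-42, 164), (-39, 92), (-36, 54), (-33, 104), (-30, 141), (-27, 147), (-24, 147), (-21, 136), (-18, 132), (-15, 127), (-12, 1
[... 1188 characters left out ...]
)]
44 [(60, 147), (64, 150), (68, 152), (72, 149), (76, 129), (80, 135), (84, 156), (88, 150), (92, 128), (96, 153), (100, 139), (104, 138), (108, 148), (112, 128), (116, 117), (120, 131), (124, 143), (128, 148), (132, 141), (136, 124), (140, 107), (144, 115), (148, 132), (152, 130), (156, 121), (160, 131), (164, 135), (168, 149), (172, 142), (176, 163)]
-44 [(60, 65), (64, 63), (68, 63), (72, 61), (76, 57), (80, 55), (84, 55), (88, 65), (92, 53), (96, 63), (100, 69), (104, 160), (108, 181), (112, 179), (116, 183), (120, 185), (124, 183), (128, 183), (132, 183), (136, 185), (140, 189), (144, 184), (148, 184), (152, 181), (156, 160), (160, 164), (164, 171), (168, 150), (172, 130), (176, 140)]
```

```bash
python3 - <<'E'
from fit import *
C=dict(t=camera("top"),s=camera("scene"))
u=np.array([np.cos(-1.405),np.sin(-1.405)]);v=np.array([-u[1],u[0]])
P=np.array([466,167.5])
for k in"ts":
  g=C[k]["frame"].astype(np.float32)
  for L in(-20,-12,-4,8,16):
    ys=np.arange(-39,40,3); pts=np.array([px(C[k],[*(P+u*L+v*y),38]) for y in ys],np.float32)
    print(k,L,list(zip(ys.tolist(),cv2.remap(g,pts[None,:,0],pts[None,:,1],1)[0].mean(1).astype(int).tolist())))
  for y in(-12,0,12):
    xs=np.arange(-48,48,4); pts=np.array([px(C[k],[*(P+u*x+v*y),38]) for x in xs],np.float32)
    print(k,"long",y,list(zip(xs.tolist(),cv2.remap(g,pts[None,:,0],pts[None,:,1],1)[0].mean(1).astype(int).tolist())))
E
```

```text
t -20 [(-39, 188), (-36, 193), (-33, 195), (-30, 191), (-27, 185), (-24, 182), (-21, 177), (-18, 178), (-15, 177), (-12, 177), (-9, 177), (-6, 178), (-3, 177), (0, 179), (3, 176), (6, 177), (9, 177), (12, 177), (15, 174), (18, 173), (21, 173), (24, 176), (27, 183), (30, 187), (33, 178), (36, 172), (39, 180)]
t -12 [(-39, 184), (-36, 180), (-33, 190), (-30, 188), (-27, 179), (-24, 180), (-21, 167), (-18, 167), (-15, 170), (-12, 169), (-9, 169), (-6, 170), (-3, 169), (0, 170), (3, 169), (6, 169), (9, 169), (12, 169), (15, 170), (18, 168), (21, 173), (24, 179), (27, 185), (30, 186), (33, 182), (36, 185), (39, 191)]
t -4 [(-39, 187), (-36, 192), (-33, 191), (-30, 192), (-27, 195), (-24, 188), (-21, 171), (-18, 170), (-15, 173), (-12, 174), (-9, 171), (-6, 169), (-3, 172), (0, 176), (3, 176), (6, 171), (9, 169), (12, 172), (15, 172), (18, 167), (21, 160), (24, 164), (27, 157), (30, 139), (33, 117), (36, 103), (39, 100)]
t 8 [(-39, 188), (-36, 197), (-33, 195), (-30, 193), (-27, 188), (-24, 179), (-21, 171), (-18, 174), (-15, 177), (-12, 172), (-9, 134), (-6, 83), (-3, 82), (0, 100), (3, 1
[... 2793 characters left out ...]
35), (-24, 34), (-20, 35), (-16, 35), (-12, 36), (-8, 35), (-4, 35), (0, 34), (4, 35), (8, 35), (12, 36), (16, 36), (20, 37), (24, 40), (28, 47), (32, 53), (36, 57), (40, 59), (44, 62)]
s long 0 [(-48, 35), (-44, 35), (-40, 35), (-36, 35), (-32, 35), (-28, 35), (-24, 34), (-20, 34), (-16, 34), (-12, 35), (-8, 35), (-4, 35), (0, 35), (4, 35), (8, 35), (12, 37), (16, 42), (20, 50), (24, 55), (28, 61), (32, 69), (36, 76), (40, 79), (44, 80)]
s long 12 [(-48, 35), (-44, 35), (-40, 35), (-36, 35), (-32, 36), (-28, 36), (-24, 35), (-20, 35), (-16, 35), (-12, 35), (-8, 36), (-4, 36), (0, 36), (4, 36), (8, 40), (12, 48), (16, 53), (20, 60), (24, 69), (28, 76), (32, 79), (36, 81), (40, 81), (44, 82)]
```

Call:
jog_arm --commands '[{"hand": 70, "dp": [0, 0.0065, 0], "rot": [0, 0, 0]}, {"hand": 70, "dp": [0, 0.0065, 0], "rot": [0, 0, 0]}, {"hand": 70, "dp": [-0.0375, 0, 0], "rot": [0, 0, 0]}, {"hand": 70, "dp": [-0.0375, 0, 0], "rot": [0, 0, 0]}, {"hand": 70, "dp": [-0.0375, 0, 0], "rot": [0, 0, 0]}, {"hand": 70, "dp": [-0.0375, 0, 0], "rot": [0, 0, 0]}, {"hand": 70, "dp": [-0.0375, 0, 0], "rot": [0, 0, 0]}, {"hand": 70, "dp": [-0.0375, 0, 0], "rot": [0, 0, 0]}, {"hand": 70, "dp": [-0.0375, 0, 0], "rot": [0, 0, 0]}, {"hand": 70, "dp": [0, 0, 0], "rot": [0, 0, 0]}, {"hand": 70, "dp": [0, 0, 0], "rot": [0, 0, 0]}]'

```text
t: 13.87
tcp_pos: [434.9, 366.5, 1.4]
ee_rot: [0.0, 0.646, 0.763, -0.0]
force: [0.4, -1.4, -0.8]
gripper_width: 0.702
grasp_force: 4.2
```

```bash
cat > jaw.py <<'E'
from fit import *
goal([466-139*.165,167.5+139*.986,None],-1.405)
C=dict(t=camera("top"))
u=np.array([np.cos(-1.405),np.sin(-1.405)]);v=np.array([-u[1],u[0]])
B=np.array([466,167.5]);P=r.get_obs()["tcp_pos"][:2]; d=B-P
print("along",d@u,"lat of TCP rel block line",-(d@v))
g=cv2.cvtColor(C["t"]["frame"],cv2.COLOR_RGB2GRAY).astype(np.float32)
for L in(121,130,138,146,152):
  ys=np.arange(-51,52,3); pts=np.array([px(C["t"],[*(P+u*L+v*y),30]) for y in ys],np.float32)
  print(L,*[f"{y}:{int(q)}" for y,q in zip(ys-int(round(d@v)),cv2.remap(g,pts[None,:,0],pts[None,:,1],1)[0])])
E
python3 jaw.py
```

```text
t 13.87 tcp [434.9 366.5   1.4] yang 0.1649 tilt [-2.e-04 -7.e-04 -1.e+00] w 0.7023 gf 4.25 F [ 0.4 -1.4 -0.8]
dp units [-3.124e-01 -1.060e-02  2.000e-04]
rz units -0.0011
along 202.01097701598027 lat of TCP rel block line 2.1372223122020597
121 -49:68 -46:67 -43:68 -40:68 -37:67 -34:66 -31:65 -28:63 -25:64 -22:61 -19:62 -16:82 -13:118 -10:142 -7:136 -4:127 -1:144 2:148 5:137 8:135 11:139 14:145 17:144 20:145 23:154 26:145 29:100 32:58 35:75 38:132 41:177 44:169 47:144 50:149 53:152
130 -49:67 -46:66 -43:64 -40:63 -37:60 -34:62 -31:76 -28:119 -25:159 -22:190 -19:196 -16:196 -13:192 -10:184 -7:185 -4:189 -1:195 2:197 5:188 8:185 11:187 14:187 17:187 20:188 23:184 26:176 29:148 32:126 35:136 38:172 41:205 44:205 47:196 50:191 53:185
138 -49:60 -46:62 -43:94 -40:135 -37:136 -34:120 -31:142 -28:176 -25:183 -22:181 -19:187 -16:195 -13:191 -10:187 -7:189 -4:184 -1:178 2:180 5:188 8:196 11:193 14:189 17:190 20:191 23:188 26:179 29:149 32:125 35:134 38:169 41:206 44:207 47:192 50:189 53:190
146 -49:150 -46:158 -43:199 -40:213 -37:175 -34:131 -31:147 -28:185 -25:196 -22:197 -19:192 -16:188 -13:188 -10:177 -7:174 -4:179 -1:174 2:177 5:180 8:184 11:191 14:198 17:192 20:191 23:192 26:182 29:154 32:128 35:136 38:179 41:208 44:196 47:182 50:191 53:192
152 -49:187 -46:184 -43:205 -40:204 -37:176 -34:158 -31:167 -28:194 -25:199 -22:196 -19:196 -16:197 -13:191 -10:184 -7:183 -4:180 -1:178 2:181 5:181 8:188 11:192 14:194 17:197 20:200 23:196 26:186 29:175 32:162 35:164 38:184 41:204 44:203 47:193 50:189 53:187
```

The pads sit at ±33 mm about the block's line, so they are centred. I go on in.

Call:
jog_arm --commands '[{"hand": 70, "dp": [-0.03, 0, 0], "rot": [0, 0, 0]}, {"hand": 70, "dp": [-0.03, 0, 0], "rot": [0, 0, 0]}, {"hand": 70, "dp": [-0.03, 0, 0], "rot": [0, 0, 0]}, {"hand": 70, "dp": [-0.03, 0, 0], "rot": [0, 0, 0]}, {"hand": 70, "dp": [-0.03, 0, 0], "rot": [0, 0, 0]}, {"hand": 70, "dp": [0, 0, 0], "rot": [0, 0, 0]}]'

```text
t: 14.42
tcp_pos: [440.0, 335.8, 1.4]
ee_rot: [0.0, 0.647, 0.763, -0.001]
force: [0.3, -1.9, -3.2]
gripper_width: 0.7
grasp_force: 4.2
```

Call:
jog_arm --commands '[{"hand": 70, "dp": [-0.025, 0, 0], "rot": [0, 0, 0]}, {"hand": 70, "dp": [-0.025, 0, 0], "rot": [0, 0, 0]}, {"hand": 70, "dp": [-0.025, 0, 0], "rot": [0, 0, 0]}, {"hand": 70, "dp": [-0.025, 0, 0], "rot": [0, 0, 0]}, {"hand": 70, "dp": [-0.025, 0, 0], "rot": [0, 0, 0]}, {"hand": 70, "dp": [-0.025, 0, 0], "rot": [0, 0, 0]}, {"hand": 70, "dp": [0, 0, 0], "rot": [0, 0, 0]}, {"hand": 70, "dp": [0, 0, 0], "rot": [0, 0, 0]}]'

```text
t: 15.08
tcp_pos: [444.7, 307.4, 1.3]
ee_rot: [0.0, 0.646, 0.763, -0.0]
force: [0.3, -0.4, -1.8]
gripper_width: 0.702
grasp_force: 4.2
```

```bash
python3 jaw.py
```

```text
t 15.08 tcp [444.7 307.4   1.3] yang 0.1652 tilt [-2.e-04 -9.e-04 -1.e+00] w 0.7016 gf 4.22 F [ 0.3 -0.4 -1.8]
dp units [-0.0127 -0.0104  0.    ]
rz units -0.0008
along 141.81344252553643 lat of TCP rel block line 2.012491262712685
121 -49:75 -46:74 -43:73 -40:75 -37:75 -34:73 -31:75 -28:74 -25:75 -22:74 -19:74 -16:75 -13:75 -10:74 -7:74 -4:74 -1:74 2:75 5:74 8:73 11:73 14:73 17:74 20:73 23:71 26:73 29:71 32:71 35:69 38:69 41:66 44:71 47:83 50:98 53:106
130 -49:74 -46:75 -43:74 -40:75 -37:75 -34:73 -31:75 -28:74 -25:74 -22:74 -19:74 -16:74 -13:74 -10:73 -7:74 -4:73 -1:73 2:72 5:72 8:72 11:70 14:73 17:71 20:71 23:71 26:70 29:69 32:67 35:68 38:74 41:90 44:106 47:107 50:103 53:97
138 -49:74 -46:74 -43:74 -40:74 -37:74 -34:73 -31:73 -28:75 -25:74 -22:73 -19:73 -16:72 -13:73 -10:74 -7:73 -4:72 -1:72 2:71 5:71 8:71 11:70 14:69 17:69 20:69 23:67 26:66 29:65 32:66 35:73 38:83 41:88 44:89 47:94 50:99 53:103
146 -49:75 -46:75 -43:74 -40:74 -37:74 -34:74 -31:73 -28:73 -25:74 -22:73 -19:72 -16:73 -13:72 -10:71 -7:71 -4:71 -1:71 2:70 5:68 8:69 11:69 14:67 17:67 20:66 23:75 26:94 29:114 32:122 35:121 38:119 41:117 44:114 47:111 50:109 53:108
152 -49:75 -46:73 -43:74 -40:75 -37:73 -34:73 -31:72 -28:73 -25:73 -22:72 -19:72 -16:72 -13:71 -10:70 -7:71 -4:70 -1:69 2:69 5:67 8:67 11:66 14:64 17:76 20:101 23:119 26:129 29:126 32:124 35:121 38:118 41:120 44:129 47:138 50:145 53:168
```

Call:
jog_arm --commands '[{"hand": 68.5, "dp": [0, 0, 0], "rot": [0, 0, 0]}, {"hand": 67, "dp": [0, 0, 0], "rot": [0, 0, 0]}, {"hand": 66, "dp": [0, 0, 0], "rot": [0, 0, 0]}, {"hand": 65, "dp": [0, 0, 0], "rot": [0, 0, 0]}, {"hand": 65, "dp": [0, 0, 0], "rot": [0, 0, 0]}]'

```text
t: 15.55
tcp_pos: [444.2, 308.5, 1.3]
ee_rot: [-0.0, 0.646, 0.763, -0.0]
force: [-2.1, -0.8, -0.7]
gripper_width: 0.652
grasp_force: 5.8
```

Call:
jog_arm --commands '[{"hand": 63.5, "dp": [0, 0, 0], "rot": [0, 0, 0]}, {"hand": 62, "dp": [0, 0, 0], "rot": [0, 0, 0]}, {"hand": 61, "dp": [0, 0, 0], "rot": [0, 0, 0]}, {"hand": 60, "dp": [0, 0, 0], "rot": [0, 0, 0]}, {"hand": 60, "dp": [0, 0, 0], "rot": [0, 0, 0]}]'

```text
t: 15.97
tcp_pos: [444.5, 308.6, 1.4]
ee_rot: [-0.0, 0.646, 0.763, 0.0]
force: [-2.9, -0.2, 1.0]
gripper_width: 0.6
grasp_force: 6.6
```

Call:
jog_arm --commands '[{"hand": 59, "dp": [0, 0, -0.002], "rot": [0, 0, 0]}, {"hand": 58, "dp": [0, 0, -0.002], "rot": [0, 0, 0]}, {"hand": 57, "dp": [0, 0, -0.001], "rot": [0, 0, 0]}, {"hand": 56.5, "dp": [0, 0, 0], "rot": [0, 0, 0]}, {"hand": 56.5, "dp": [0, 0, 0], "rot": [0, 0, 0]}]'

```text
t: 16.38
tcp_pos: [444.8, 308.4, 2.4]
ee_rot: [0.0, 0.646, 0.763, 0.0]
force: [-0.8, -0.1, -3.3]
gripper_width: 0.566
grasp_force: 6.1
```

Call:
jog_arm --commands '[{"hand": 56, "dp": [0, 0, 0], "rot": [0, 0, 0]}, {"hand": 55.5, "dp": [0, 0, -0.001], "rot": [0, 0, 0]}, {"hand": 55, "dp": [0, 0, 0], "rot": [0, 0, 0]}, {"hand": 55, "dp": [0, 0, 0], "rot": [0, 0, 0]}]'

```text
t: 16.72
tcp_pos: [444.5, 308.4, 2.6]
ee_rot: [0.0, 0.646, 0.763, -0.0]
force: [-0.7, 0.1, -1.6]
gripper_width: 0.551
grasp_force: 6.5
```

Call:
jog_arm --commands '[{"hand": 54.5, "dp": [0, 0, 0], "rot": [0, 0, 0]}, {"hand": 54, "dp": [0, 0, 0], "rot": [0, 0, 0]}, {"hand": 53.5, "dp": [0, 0, 0], "rot": [0, 0, 0]}, {"hand": 53.5, "dp": [0, 0, 0], "rot": [0, 0, 0]}]'

```text
t: 17.05
tcp_pos: [444.4, 308.4, 2.6]
ee_rot: [-0.0, 0.646, 0.763, -0.0]
force: [-1.4, -0.2, -0.4]
gripper_width: 0.535
grasp_force: 7.2
```

Call:
jog_arm --commands '[{"hand": 53, "dp": [0, 0, 0], "rot": [0, 0, 0]}, {"hand": 52.5, "dp": [0, 0, 0], "rot": [0, 0, 0]}, {"hand": 52, "dp": [0, 0, 0], "rot": [0, 0, 0]}, {"hand": 52, "dp": [0, 0, 0], "rot": [0, 0, 0]}]'

```text
t: 17.38
tcp_pos: [444.5, 308.4, 2.6]
ee_rot: [-0.0, 0.646, 0.763, -0.0]
force: [-3.2, -0.6, -0.4]
gripper_width: 0.523
grasp_force: 7.6
```

Call:
jog_arm --commands '[{"hand": 51.5, "dp": [0, 0, 0], "rot": [0, 0, 0]}, {"hand": 51, "dp": [0, 0, 0], "rot": [0, 0, 0]}, {"hand": 50.5, "dp": [0, 0, 0], "rot": [0, 0, 0]}, {"hand": 50.5, "dp": [0, 0, 0], "rot": [0, 0, 0]}]'

```text
t: 17.72
tcp_pos: [444.5, 308.4, 2.6]
ee_rot: [-0.0, 0.646, 0.763, -0.0]
force: [-2.0, 0.3, -0.8]
gripper_width: 0.506
grasp_force: 7.8
```

Call:
jog_arm --commands '[{"hand": 50, "dp": [0, 0, 0], "rot": [0, 0, 0]}, {"hand": 49.5, "dp": [0, 0, 0], "rot": [0, 0, 0]}, {"hand": 49, "dp": [0, 0, 0], "rot": [0, 0, 0]}, {"hand": 49, "dp": [0, 0, 0], "rot": [0, 0, 0]}]'

```text
t: 18.05
tcp_pos: [444.7, 308.4, 2.6]
ee_rot: [0.0, 0.646, 0.763, 0.0]
force: [-2.5, -0.4, 0.2]
gripper_width: 0.496
grasp_force: 8.3
```

Call:
jog_arm --commands '[{"hand": 48.5, "dp": [0, 0, 0], "rot": [0, 0, 0]}, {"hand": 48, "dp": [0, 0, 0], "rot": [0, 0, 0]}, {"hand": 47.5, "dp": [0, 0, 0], "rot": [0, 0, 0]}, {"hand": 47.5, "dp": [0, 0, 0], "rot": [0, 0, 0]}]'

```text
t: 18.38
tcp_pos: [444.6, 308.5, 2.6]
ee_rot: [0.0, 0.646, 0.763, 0.0]
force: [-2.2, 0.4, 1.2]
gripper_width: 0.476
grasp_force: 10.9
```

Call:
jog_arm --commands '[{"hand": 47, "dp": [0, 0, 0], "rot": [0, 0, 0]}, {"hand": 46.5, "dp": [0, 0, 0], "rot": [0, 0, 0]}, {"hand": 46.5, "dp": [0, 0, 0], "rot": [0, 0, 0]}]'

```text
t: 18.63
tcp_pos: [444.5, 308.5, 2.6]
ee_rot: [-0.0, 0.646, 0.763, -0.0]
force: [-2.0, -0.3, 1.9]
gripper_width: 0.467
grasp_force: 13.7
```

Call:
jog_arm --commands '[{"hand": 46, "dp": [0, 0, 0], "rot": [0, 0, 0]}, {"hand": 45.8, "dp": [0, 0, 0], "rot": [0, 0, 0]}, {"hand": 45.8, "dp": [0, 0, 0], "rot": [0, 0, 0]}, {"hand": 45.8, "dp": [0, 0, 0], "rot": [0, 0, 0]}]'

```text
t: 18.97
tcp_pos: [444.3, 308.4, 2.6]
ee_rot: [-0.0, 0.646, 0.763, -0.0]
force: [-3.2, 0.2, 2.4]
gripper_width: 0.462
grasp_force: 15.8
```

Call:
jog_arm --commands '[{"hand": 45.8, "dp": [0, 0, 0], "rot": [0, 0, 0]}, {"hand": 45.8, "dp": [0.006, 0, 0], "rot": [0, 0, 0]}, {"hand": 45.8, "dp": [0.012, 0, 0], "rot": [0, 0, 0]}, {"hand": 45.8, "dp": [0.02, 0, 0], "rot": [0, 0, 0]}, {"hand": 45.8, "dp": [0.025, 0, 0], "rot": [0, 0, 0]}, {"hand": 45.8, "dp": [0.025, 0, 0], "rot": [0, 0, 0]}, {"hand": 45.8, "dp": [0.025, 0, 0], "rot": [0, 0, 0]}, {"hand": 45.8, "dp": [0.025, 0, 0], "rot": [0, 0, 0]}]'

```text
t: 19.63
tcp_pos: [441.1, 334.2, 2.4]
ee_rot: [0.001, 0.646, 0.763, -0.0]
force: [1.4, -6.0, -0.9]
gripper_width: 0.461
grasp_force: 13.1
```

```bash
python3 - <<'E'
from h import *
goal([None,None,None],-1.405)
for k in("top","scene"):
  c=camera(k)
  for n,z in(("v_block",0),("v_block_centre",19),("reacher_jaws",17)):
    for q in models.tip_of(c,n)[:2]: print(k,n,round(q["p"],2),np.round(q["xy"]),at(c,q["xy"],z).round(1))
E
```

```text
t 19.63 tcp [441.1 334.2   2.4] yang 0.1649 tilt [ 0.0012 -0.0018 -1.    ] w 0.461 gf 13.08 F [ 1.4 -6.  -0.9]
dp units [0. 0. 0.]
rz units -0.0012
scene reacher_jaws 0.92 [333. 186.] [465.5 202.8  17. ]
```

Call:
jog_arm --commands '[{"hand": 45.3, "dp": [0.025, 0.002, 0], "rot": [0, 0, 0]}, {"hand": 45.3, "dp": [0.025, 0.002, 0], "rot": [0, 0, 0]}, {"hand": 45.3, "dp": [0.025, 0.002, 0], "rot": [0, 0, 0]}, {"hand": 45.3, "dp": [0.025, 0.002, 0], "rot": [0, 0, 0]}, {"hand": 45.3, "dp": [0.025, 0.002, 0], "rot": [0, 0, 0]}, {"hand": 45.3, "dp": [0.025, 0.002, 0], "rot": [0, 0, 0]}, {"hand": 45.3, "dp": [0.025, 0.002, 0], "rot": [0, 0, 0]}, {"hand": 45.3, "dp": [0.025, 0.002, 0], "rot": [0, 0, 0]}, {"hand": 45.3, "dp": [0.025, 0.002, 0], "rot": [0, 0, 0]}, {"hand": 45.3, "dp": [0.025, 0.002, 0], "rot": [0, 0, 0]}]'

```text
t: 20.87
tcp_pos: [435.6, 384.5, 2.4]
ee_rot: [0.0, 0.646, 0.763, -0.001]
force: [1.3, -6.0, -0.7]
gripper_width: 0.453
grasp_force: 14.8
```

```bash
python3 - <<'E'
from h import *
goal([None,None,None],-1.405)
for k in("top","scene"):
  c=camera(k)
  for n,z in(("v_block",0),("v_block_centre",19),("reacher_jaws",17)):
    for q in models.tip_of(c,n)[:2]: print(k,n,round(q["p"],2),np.round(q["xy"]),at(c,q["xy"],z).round(1))
E
```

```text
t 20.87 tcp [435.6 384.5   2.4] yang 0.1652 tilt [-6.0e-04 -1.8e-03 -1.0e+00] w 0.4527 gf 14.79 F [ 1.3 -6.  -0.7]
dp units [0. 0. 0.]
rz units -0.0007
top v_block 0.57 [336. 283.] [450.5 238.2   0. ]
top v_block_centre 0.64 [338. 278.] [460.5 238.1  19. ]
top reacher_jaws 0.76 [335. 275.] [467.6 243.9  17. ]
scene v_block 0.7 [324. 200.] [474.1 240.6   0. ]
scene reacher_jaws 0.97 [328. 195.] [464.3 245.6  17. ]
```

The block is following, now near y≈240. I'll draw it another 75 mm.

Call:
jog_arm --commands '[{"hand": 45.3, "dp": [0.025, 0.002, 0], "rot": [0, 0, 0]}, {"hand": 45.3, "dp": [0.025, 0.002, 0], "rot": [0, 0, 0]}, {"hand": 45.3, "dp": [0.025, 0.002, 0], "rot": [0, 0, 0]}, {"hand": 45.3, "dp": [0.025, 0.002, 0], "rot": [0, 0, 0]}, {"hand": 45.3, "dp": [0.025, 0.002, 0], "rot": [0, 0, 0]}, {"hand": 45.3, "dp": [0.025, 0.002, 0], "rot": [0, 0, 0]}, {"hand": 45.3, "dp": [0.025, 0.002, 0], "rot": [0, 0, 0]}, {"hand": 45.3, "dp": [0.025, 0.002, 0], "rot": [0, 0, 0]}, {"hand": 45.3, "dp": [0.025, 0.002, 0], "rot": [0, 0, 0]}, {"hand": 45.3, "dp": [0.025, 0.002, 0], "rot": [0, 0, 0]}, {"hand": 45.3, "dp": [0.025, 0.002, 0], "rot": [0, 0, 0]}, {"hand": 45.3, "dp": [0.025, 0.002, 0], "rot": [0, 0, 0]}, {"hand": 45.3, "dp": [0.025, 0.002, 0], "rot": [0, 0, 0]}, {"hand": 45.3, "dp": [0.025, 0.002, 0], "rot": [0, 0, 0]}, {"hand": 45.3, "dp": [0.025, 0.002, 0], "rot": [0, 0, 0]}, {"hand": 45.3, "dp": [0.015, 0, 0], "rot": [0, 0, 0]}, {"hand": 45.3, "dp": [0, 0, 0], "rot": [0, 0, 0]}, {"hand": 45.3, "dp": [0, 0, 0], "rot": [0, 0, 0]}, {"hand": 45.3, "dp": [0, 0, 0], "rot": [0, 0, 0]}]'

```text
t: 22.85
tcp_pos: [428.7, 463.3, 2.5]
ee_rot: [0.0, 0.646, 0.763, -0.0]
force: [1.0, -3.7, -0.6]
gripper_width: 0.458
grasp_force: 14.5
```

```bash
cat > blk.py <<'E'
from h import *
goal([None,None,None],-1.405)
r0=np.array([475.05,190.,-1.365]);cv=np.cos(r0[2]);sv=np.sin(r0[2])
for k in("top","scene"):
  c=camera(k)
  for n,z in(("v_block",0),("v_block_centre",19),("reacher_jaws",17)):
    for q in models.tip_of(c,n)[:1]:
      p=at(c,q["xy"],z); d=p[:2]-r0[:2]; print(k,n,round(q["p"],2),np.round(q["xy"]),p.round(1),"riser frame",round(cv*d[0]+sv*d[1]),round(-sv*d[0]+cv*d[1]))
E
python3 blk.py
```

```text
t 22.85 tcp [428.7 463.3   2.5] yang 0.1662 tilt [ 0.e+00 -2.e-04 -1.e+00] w 0.4578 gf 14.47 F [ 1.  -3.7 -0.6]
dp units [0. 0. 0.]
rz units 0.0005
top v_block 0.67 [301. 286.] [440.  314.7   0. ] riser frame -129 -9
top v_block_centre 0.63 [299. 280.] [451.4 321.1  19. ] riser frame -133 4
top reacher_jaws 0.89 [294. 276.] [460.4 332.   17. ] riser frame -142 15
scene reacher_jaws 0.81 [318. 215.] [460.9 332.5  17. ] riser frame -142 15
```

Call:
jog_arm --commands '[{"hand": 48, "dp": [0, 0, 0], "rot": [0, 0, 0]}, {"hand": 51, "dp": [0, 0, 0], "rot": [0, 0, 0]}, {"hand": 54, "dp": [0, 0, 0], "rot": [0, 0, 0]}, {"hand": 57, "dp": [0, 0, 0], "rot": [0, 0, 0]}, {"hand": 60, "dp": [0, 0, 0], "rot": [0, 0, 0]}, {"hand": 63, "dp": [0, 0, 0], "rot": [0, 0, 0]}, {"hand": 66, "dp": [0, 0, 0], "rot": [0, 0, 0]}, {"hand": 69, "dp": [0, 0, 0], "rot": [0, 0, 0]}, {"hand": 72, "dp": [0, 0, 0], "rot": [0, 0, 0]}, {"hand": 75, "dp": [0, 0, 0], "rot": [0, 0, 0]}, {"hand": 82, "dp": [0, 0, 0], "rot": [0, 0, 0]}, {"hand": 90, "dp": [0, 0, 0], "rot": [0, 0, 0]}, {"hand": 100, "dp": [0, 0, 0], "rot": [0, 0, 0]}, {"hand": 100, "dp": [0, 0, 0], "rot": [0, 0, 0]}, {"hand": 100, "dp": [0, 0, 0], "rot": [0, 0, 0]}, {"hand": 100, "dp": [0, 0, 0], "rot": [0, 0, 0]}]'

```text
t: 24.58
tcp_pos: [428.7, 463.5, 2.6]
ee_rot: [-0.0, 0.646, 0.763, 0.0]
force: [-0.4, 0.0, -1.0]
gripper_width: 0.998
grasp_force: 0.0
```

Call:
jog_arm --commands '[{"hand": 100, "dp": [0, 0, -0.02], "rot": [0, 0, 0]}, {"hand": 100, "dp": [0, 0, -0.04], "rot": [0, 0, 0]}, {"hand": 100, "dp": [0, 0, -0.06], "rot": [0, 0, 0]}, {"hand": 100, "dp": [0, 0, -0.08], "rot": [0, 0, 0]}, {"hand": 100, "dp": [0, 0, -0.1], "rot": [0, 0, 0]}, {"hand": 100, "dp": [0, 0, -0.1], "rot": [0, 0, 0]}, {"hand": 100, "dp": [0, 0, -0.1], "rot": [0, 0, 0]}, {"hand": 100, "dp": [0, 0, -0.1], "rot": [0, 0, 0]}, {"hand": 100, "dp": [0, 0, 0], "rot": [0, 0, 0]}, {"hand": 100, "dp": [0, 0, 0], "rot": [0, 0, 0]}, {"hand": 100, "dp": [0, 0, 0], "rot": [0, 0, 0]}, {"hand": 100, "dp": [0, 0, 0], "rot": [0, 0, 0]}]'

```text
t: 25.58
tcp_pos: [428.2, 463.2, 122.2]
ee_rot: [-0.0, 0.646, 0.763, -0.001]
force: [-0.4, 0.1, -0.6]
gripper_width: 1.0
grasp_force: 0.0
```

```bash
python3 blk.py; python3 - <<'E'
from h import *
for k in("top","scene"):
  c=camera(k)
  for n,z in(("reacher",0),("reacher_grip",26),("collet",0),("hub",0),("oil_bottle",0)):
    for q in models.tip_of(c,n)[:1]: print(k,n,round(q["p"],2),at(c,q["xy"],z).round(1))
  if k=="top":
    g=cv2.cvtColor(c["frame"],cv2.COLOR_RGB2GRAY).astype(np.float32)
    u=np.array([np.cos(-1.405),np.sin(-1.405)]);v=np.array([-u[1],u[0]]);P=np.array([428.7,463.3])
    for L in(112,135,150):
      ys=np.arange(-60,61,3); pts=np.array([px(c,[*(P+u*L+v*y),30]) for y in ys],np.float32)
      print(L,*[f"{y}:{int(q)}" for y,q in zip(ys,cv2.remap(g,pts[None,:,0],pts[None,:,1],1)[0])])
E
```

```text
t 25.58 tcp [428.2 463.2 122.2] yang 0.1663 tilt [-8.e-04 -8.e-04 -1.e+00] w 1.0003 gf 0.0 F [-0.4  0.1 -0.6]
dp units [0. 0. 0.]
rz units 0.0007
top v_block 0.81 [299. 285.] [441.9 319.2   0. ] riser frame -133 -6
top v_block_centre 0.63 [299. 277.] [457.6 321.4  19. ] riser frame -132 10
top reacher_jaws 0.55 [294. 282.] [447.5 330.7  17. ] riser frame -143 2
scene v_block 0.93 [323. 218.] [453.2 315.3   0. ] riser frame -127 4
scene v_block_centre 0.85 [322. 212.] [454.4 321.6  19. ] riser frame -133 7
scene reacher_jaws 0.97 [323. 215.] [449.6 331.3  17. ] riser frame -144 4
top collet 0.6 [582.7 542.5   0. ]
top hub 0.94 [632.8 456.9   0. ]
top oil_bottle 0.79 [685.9 401.    0. ]
112 -60:156 -57:158 -54:165 -51:164 -48:168 -45:178 -42:180 -39:158 -36:154 -33:164 -30:159 -27:144 -24:158 -21:168 -18:151 -15:140 -12:142 -9:129 -6:136 -3:154 0:151 3:149 6:140 9:133 12:137 15:146 18:149 21:137 24:136 27:152 30:158 33:143 36:123 39:151 42:168 45:163 48:155 51:157 54:152 57:150 60:154
135 -60:134 -57:138 -54:159 -51:158 -48:137 -45:173 -42:183 -39:127 -36:61 -33:83 -30:127 -27:143 -24:130 -21:111 -18:114 -15:116 -12:116 -9:117 -6:117 -3:121 0:148 3:158 6:138 9:122 12:116 15:115 18:120 21:145 24:163 27:134 30:75 33:57 36:108 39:171 42:185 45:153 48:139 51:155 54:161 57:148 60:142
150 -60:147 -57:142 -54:141 -51:131 -48:151 -45:178 -42:185 -39:141 -36:100 -33:117 -30:141 -27:147 -24:132 -21:119 -18:126 -15:127 -12:127 -9:128 -6:125 -3:114 0:102 3:110 6:127 9:143 12:155 15:151 18:135 21:136 24:142 27:133 30:114 33:105 36:115 39:166 42:188 45:162 48:142 51:150 54:157 57:139 60:128
scene reacher 0.92 [430.3 470.2   0. ]
scene reacher_grip 0.59 [430.6 461.5  26. ]
scene collet 0.75 [592.4 538.4   0. ]
scene hub 0.88 [634.4 461.6   0. ]
scene oil_bottle 0.84 [685.5 407.1   0. ]
```

The jaws are open around the block, which stands about 130 mm in front of the riser's centre. The bystanders have not moved, so I hand in.

```bash
python3 -c "
from h import *
print(r.hand_in())"
```

```text
the job is handed in; nothing more can be done
None
```

The V-block was gripped under the riser at roughly 8 N of squeeze, drawn out, and left standing about 130 mm in front of the riser's centre. The jaws are open, the reacher is on the worktop and the bystanders are unmoved. The job is handed in at about 26 s; no verdict came back.

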